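# Strip a two-impression core box and cap it again

### The arm

A 7-joint arm with a two-finger parallel gripper is mounted at the origin on the work surface. World frame = base frame: x ahead of the robot, y to its left, z up, the work surface at z = 0. Lengths are in m, angles in rad, forces in N, time in s.
With the tool pointing down it reaches from about 0.4 to 0.85 m from the base axis. Payload 4.5 kg.
Tool frame: the origin (TCP) lies on the centre line of the jaws, within the pads' length; the fingertips stand r.tip_reach ahead of it and the grasp point (between the pads) lies 3 mm ahead of it (r.tip_reach is the distance from the TCP to the fingertips, in m); z points along the fingers, y is the line along which they close (so a half turn about z gives the same grasp; the last joint's range is limited). The gripper opens to 88 mm and grips with 3 to 60 N. Pads are 18 mm wide; open, the fingers measure 123 mm over their backs; the gripper's body (75 mm by 187 mm) begins 45 mm behind the grasp point.
Start: joints at [1.261, 0.689, -0.195, 1.565, 0.157, 0.902, -0.215], TCP at [0.211, -0.588, 0.261] pointing down, gripper open.
Joint ranges: [-3.01, 3.01], [-0.46, 2.08], [-1.47, 1.51], [0.13, 2.56], [-1, 4.14], [0.04, 2.09], [-2.66, 2.66]. Speed limits (rad/s): [2.57, 2.57, 3.14, 3.14, 3.14, 3.14, 3.14].

### API

Orientations are given as a unit quaternion [x, y, z, w].
In Python, from plant import readout, eyes, ticket, r gives the robot as it stands. The module is installed in compiled form; this text tells all that it offers.
- The arm moves only by the tool carry_out, never from a script. Its argument "motion" is a list that holds one entry, the list of rows, each a list of 7 numbers: the shift along the tool's x, y, z in mm, then the turn, a rotation vector about the tool's x, y, z in rad, then the opening in per cent of the stroke, from 0 (shut) to 100 (fully open). In form: [[[dx, dy, dz, ax, ay, az, claw], ...]]. A call has 1 to 8 rows; each row shifts and turns the commanded pose from where the row before left it, along the tool's axes as they then stand; what a row does not reach is not made up. A row lasts 1/10 s, in which the tool goes at most 50 mm and 8.59 degrees, less where a joint would pass 70% of its speed; a pose out of reach is approached as far as the arm can. A call is refused whole if a number of a shift passes 50 or a number of a turn 0.15, either way. A call with a gripper value outside its range is refused whole. The fingers move at their own pace and stop on an object; "squeeze" is the grip in N (left out, the last holds). Time passes only in rows, so rows that do not move let the fingers close. It gives the time, the measured TCP pose, the force and the opening at its end, in the units of the state.
- readout.get_state(): the state, without advancing time (a new reading comes with each control period).
- eyes.snapshot(name): name is "scene" or "top" or "wrist"; returns a dict with "pixels" (420x560x3 uint8, red, green, blue), "K" (3x3 intrinsics, pixels), "origin" and "attitude" of the camera in the world. Camera axes: x right, y down, z forward; pixel columns grow to the right and rows downward; lengths in m; the calibration is good to about 2 mm. A picture is of the moment at which its call begins. There is no depth.
- ticket.finish_job(): hands the job in, once; it reports no verdict.
The state is a dict: "clock": time; "q": joint angles; "qd": joint speeds; "joint_torque": joint torques, N m; "tool_pos": TCP position; "eef_rot": TCP orientation; "contact_force": force on the tool from outside, world axes, zero at the start; "moment": the same for the moment, N m; "opening": opening from 0.0 (shut) to 1.0 (fully open).
Only numpy, scipy, OpenCV 4.12 (cv2) and the standard library are available. Lean on these libraries where they do the work, as an engineer would, in place of code of your own. Each camera call takes 0.05 s, during which the arm holds its last target. There are 200 camera calls.

### The job

Strip the core box: lift the two print caps off it and lay both flat on the plywood board, then lift out the two cores and set each one gently, right way up and fully down, into the core drier that fits it (do not let a core drop). When both cores are in their driers, put each cap back flat on the same end of the box that it came from, sitting square as it was, and leave the brass gauge and the steel pin standing where they are.

Things in the scene. Friction and masses are not known exactly. Their poses are not given: they have to be found in the camera images.
- corebox: Open black resin core box, fixed. Board 200 (x) x 190 (y) x 16 mm; end blocks at x 52..100 and -100..-52 mm, flat tops 41 mm up, slotted at y = +45, -45 mm for core prints; open between them. Origin: centre of underside, on the table. Cap seats: on the end blocks, x = +74, -74, y = 0, z = 41 mm. The cores lie along x at y = +45, -45 mm, bodies on the board (z = 16 mm), prints under the caps.
- cap_knob: Print cap with round knob: aluminium bar 34 (x) x 140 (y) x 27 mm high, notched below, with a steel knob 28 mm across and 36 mm high on its middle (top 63 mm above origin). Origin: centre of its flat underside. Starts square on one end block (either), bridging the prints of both cores so that they cannot be lifted. 0.22 kg.
- cap_bar: Print cap with bar lug: the same aluminium bar 34 (x) x 140 (y) x 27 mm high, but with a flat steel lug 18 (x) x 60 (y) x 36 mm high on its middle (top 63 mm above origin). Origin: centre of its flat underside. Starts square on the other end block. 0.22 kg.
- core_wide: Terracotta-coloured baked core, short and wide: block body 64 (x) x 54 (y) x 50 mm high, with a round print 26 mm across sticking out of each end at mid height, 176 mm long over all along x. Origin: centre of the body's flat underside. Same after a half turn about z. 0.3 kg.
- core_slim: Terracotta-coloured baked core, long and slim: block body 96 (x) x 32 (y) x 50 mm high, with a round print 26 mm across sticking out of each end at mid height, 176 mm long over all along x. Origin: centre of the body's flat underside. Same after a half turn about z. 0.3 kg.
- drier_wide: Aluminium core drier for the wide core, fixed on a dark steel plate 8 mm thick on the table, 96 mm beside the other drier: shallow tray 80 (x) x 70 (y) mm inside, floor 6 mm above its origin (centre of its underside), rims 5 mm thick, 8 mm above the floor. The core's body stands in it, core x along drier x (either way round), prints over the rims.
- drier_slim: Aluminium core drier for the slim core, fixed on a dark steel plate 8 mm thick on the table, 96 mm beside the other drier: shallow tray 112 (x) x 48 (y) mm inside, floor 6 mm above its origin (centre of its underside), rims 5 mm thick, 8 mm above the floor. The core's body stands in it, core x along drier x (either way round), prints over the rims.
- sideboard: Plywood set-down board, fixed, 200 x 200 mm, flat top 18 mm above its origin (centre of its underside on the table). The two caps lie side by side on it while the cores come out (for instance centred at x = +50 and -50 mm, long way along y).
- gauge: Brass gauge cylinder 40 mm across, 60 mm high, standing on the table; to be left alone. Origin: centre of its underside.
- pin: Polished steel parting pin standing on its 32 mm flange, 86 mm high, shank 14 mm; to be left alone. Origin: centre of its underside.
Mind the look-alikes: they are no part of the job. Leave any purple look-alike of the cap_bar alone.

How it is judged:
On the way, in this order (a step that is already met when the one before it is completed fails the run):
1. both caps lie flat on the plywood board, let go, while both cores are still in the box (x of cap_knob in the frame of sideboard between -0.09 and 0.09 m and y of cap_knob in the frame of sideboard between -0.09 and 0.09 m and z of cap_knob in the frame of sideboard between 0.012 and 0.023 m and angle between each of cap_knob, cap_bar's own z axis and vertical below 0.1 rad and linear speed of each of cap_knob, cap_bar below 0.02 m/s and angular speed of each of cap_knob, cap_bar below 0.2 rad/s and contact force between each of cap_knob, cap_bar and the fingers below 0.3 N and x of cap_bar in the frame of sideboard between -0.09 and 0.09 m and y of cap_bar in the frame of sideboard between -0.09 and 0.09 m and z of cap_bar in the frame of sideboard between 0.012 and 0.023 m and distance of each of core_wide, core_slim from where it was at the start of the episode below 0.025 m), for 0.2 s.
2. each core stands released in its own drier, the caps still lying on the board (horizontal distance between core_wide and drier_wide below 0.014 m and z of core_wide in the frame of drier_wide below 0.01 m and angle between each of core_wide, core_slim, cap_knob, cap_bar's own z axis and vertical below 0.1 rad and angle between the x axis of core_wide and the x axis of drier_wide, either way round below 0.25 rad and linear speed of each of core_wide, core_slim, cap_knob, cap_bar below 0.02 m/s and angular speed of each of core_wide, core_slim, cap_knob, cap_bar below 0.2 rad/s and contact force between each of core_wide, core_slim, cap_knob, cap_bar and the fingers below 0.3 N and horizontal distance between core_slim and drier_slim below 0.014 m and z of core_slim in the frame of drier_slim below 0.01 m and angle between the x axis of core_slim and the x axis of drier_slim, either way round below 0.25 rad and x of cap_knob in the frame of sideboard between -0.09 and 0.09 m and y of cap_knob in the frame of sideboard between -0.09 and 0.09 m and z of cap_knob in the frame of sideboard between 0.012 and 0.023 m and x of cap_bar in the frame of sideboard between -0.09 and 0.09 m and y of cap_bar in the frame of sideboard between -0.09 and 0.09 m and z of cap_bar in the frame of sideboard between 0.012 and 0.023 m), for 0.2 s.
At the end, for the whole second after the job is handed in: Each core upright in its own drier (14 mm of centre, down within 4 mm, 14 degrees); each cap flat on the end block it came from (14 mm of where it was, 8 degrees of square); gauge and pin upright within 20 mm of their places; all at rest, released (horizontal distance between core_wide and drier_wide below 0.014 m and z of core_wide in the frame of drier_wide below 0.01 m and angle between each of core_wide, core_slim, cap_knob, cap_bar, gauge, pin's own z axis and vertical below 0.1 rad and angle between the x axis of core_wide and the x axis of drier_wide, either way round below 0.25 rad and linear speed of each of core_wide, core_slim, cap_knob, cap_bar below 0.02 m/s and angular speed of each of core_wide, core_slim, cap_knob, cap_bar below 0.2 rad/s and contact force between each of core_wide, core_slim, cap_knob, cap_bar and the fingers below 0.3 N and horizontal distance between core_slim and drier_slim below 0.014 m and z of core_slim in the frame of drier_slim below 0.01 m and angle between the x axis of core_slim and the x axis of drier_slim, either way round below 0.25 rad and distance of each of cap_knob, cap_bar from where it was at the start of the episode below 0.014 m and z of each of cap_knob, cap_bar in the frame of corebox below 0.046 m and angle between the x axis of each of cap_knob, cap_bar and the x axis of corebox, either way round below 0.15 rad and distance of each of gauge, pin from where it was at the start of the episode below 0.02 m); the robot touches nothing.
It fails at once if the gauge is knocked over or shifted more than 30 mm (distance of gauge from where it was at the start of the episode above 0.03 m or angle between gauge's own z axis and vertical above 0.6 rad).
It fails at once if the pin is knocked over or shifted more than 30 mm (distance of pin from where it was at the start of the episode above 0.03 m or angle between pin's own z axis and vertical above 0.6 rad).
It fails at once if the wide core is dropped (falling free faster than 0.6 m/s, about 20 mm of fall) (linear speed of core_wide above 0.6 m/s and contact force between core_wide and the fingers below 0.1 N).
It fails at once if the slim core is dropped (falling free faster than 0.6 m/s, about 20 mm of fall) (linear speed of core_slim above 0.6 m/s and contact force between core_slim and the fingers below 0.1 N).
It also fails if it takes over 144 s, if anything falls off the work surface, if the arm or the gripper's body presses on something with over 40 N, if the wrist force passes 120 N, or if a joint passes its speed limit or range.

## Working session

There is one attempt and no reset: what is moved stays moved. The work goes in short steps, Python scripts to look and compute and a tool call to move; the robot and the scene stay as the last step left them, time stands still between calls to the robot, and variables do not carry over. Pictures are saved under pics/ and viewed, on a budget of 14 in all, crops included, one or two more only if the job needs it, and the job is handed in when it is done.

Besides the shell and the picture viewer there is one more tool, called after "Emit:" as a command line: name --argument value ..., lists and objects as JSON in quotes. carry_out: Moves the arm, as the interface text tells. Its arguments: {"type":"object","properties":{"motion":{"type":"array","items":{"type":"array","items":{"type":"array","items":{"type":"number"}}}},"squeeze":{"type":"number"}},"required":["motion"]}

```bash
mkdir -p pics; cat > h.py <<'E'
import numpy as np, cv2, pickle
from scipy.spatial.transform import Rotation as R
from plant import readout, eyes, ticket, r
def snap(n,f):
    s=eyes.snapshot(n); cv2.imwrite('pics/'+f+'.png',s['pixels'][:,:,::-1]); pickle.dump(s,open('pics/'+f+'.pkl','wb')); return s
def rot(a):
    a=np.array(a); return a if a.shape==(3,3) else R.from_quat(a).as_matrix()
def ray(s,u,v,z):
    d=rot(s['attitude'])@np.linalg.inv(s['K'])@[u,v,1]; o=np.array(s['origin']); return o+d*(z-o[2])/d[2]
def proj(s,p):
    c=s['K']@(rot(s['attitude']).T@(np.array(p)-s['origin'])); return c[:2]/c[2]
def load(f): return pickle.load(open('pics/'+f+'.pkl','rb'))
def crop(f,u,v,w,h,k,out):
    i=cv2.imread('pics/'+f+'.png')[v:v+h,u:u+w]; cv2.imwrite('pics/'+out+'.png',cv2.resize(i,None,fx=k,fy=k,interpolation=cv2.INTER_CUBIC))
E
python3 - <<'E'
from h import *
for n in ('top','scene'):
    s=snap(n,n+'0'); print(s['origin'],s['attitude'],s['K'])
print(readout.get_state(), r.tip_reach)
a=[cv2.imread('pics/top0.png')]
E
```

```text
[ 0.40020525 -0.01264124  1.20690969] [-0.70305309  0.71011377 -0.0269009   0.0270394 ] [[434.65986045   0.         279.62558091]
 [  0.         434.65986045 212.20762189]
 [  0.           0.           1.        ]]
[ 1.08326684 -0.55644631  0.62918676] [ 0.8147219   0.36376017 -0.17558226 -0.416026  ] [[383.85982625   0.         286.08117901]
 [  0.         383.85982625 213.04330126]
 [  0.           0.           1.        ]]
{'clock': 0.1, 'q': array([ 1.26077038,  0.68991188, -0.19451563,  1.5662185 ,  0.15729782,
        0.90250633, -0.21511107]), 'qd': array([ 1.17341524e-03, -1.54609303e-03, -9.68911338e-04, -3.66963271e-03,
        9.84151557e-05, -1.12844617e-03, -1.78865977e-03]), 'joint_torque': array([-2.57018990e-03, -5.28489232e+01, -1.27115786e+00, -1.53834128e+01,
       -5.24950388e-02,  2.06756275e-03,  5.51946823e-05]), 'tool_pos': array([ 0.21046473, -0.58793976,  0.25998848]), 'eef_rot': array([ 9.85254041e-01,  1.71095852e-01, -2.00570963e-04, -8.02230402e-04]), 'contact_force': array([-0.79150498,  0.14070922,  0.05984896]), 'moment': array([ 0.00815789, -0.0530367 ,  0.03943677]), 'opening': 1.0027412893815089} 0.022
```

View pics/top0.png

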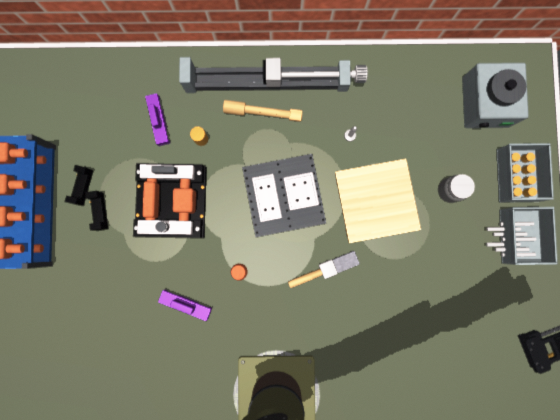

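View pics/scene0.png

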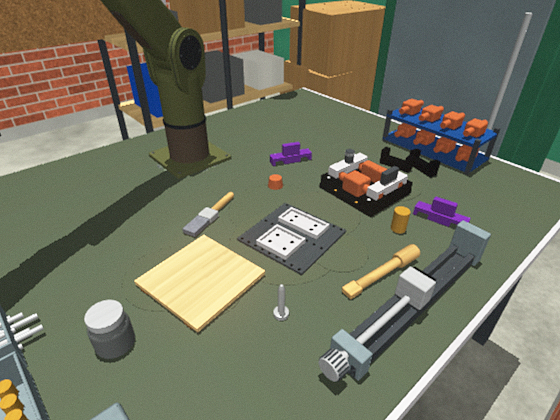

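The top picture shows the core box (170,200), driers (267,198 and 301,191), plywood (378,200), gauge (198,134) and pin (350,134). There are two purple look-alikes at (157,119) and (185,305), which I leave alone. The aluminium caps on the box at (163,170) (bar lug) and (162,228) (knob) fit the description. I'll confirm in one crop.

```bash
python3 - <<'E'
from h import *
a=cv2.imread('pics/top0.png')
i=cv2.resize(a[150:250,125:225],None,fx=4,fy=4,interpolation=cv2.INTER_CUBIC)
j=cv2.resize(a[150:250,235:335],None,fx=4,fy=4,interpolation=cv2.INTER_CUBIC)
cv2.imwrite('pics/c1.png',np.hstack([i,j]))
s=load('top0')
for n,u,v,z in [('base',277,395,0),('knob',162,227,.104),('lug',163,170,.104),('gauge',198,134,.06),('pin',351,136,0),('d1',267,198,.014),('d2',301,191,.014)]: print(n,ray(s,u,v,z).round(4))
for u,v in [(337,171),(405,160),(419,232),(346,243)]: print(ray(s,u,v,.018).round(4))
E
```

```text
base [-0.0021 -0.0009  0.    ]
knob [0.4499 0.2861 0.104 ]
lug [0.5961 0.2851 0.104 ]
gauge [0.7006 0.2041 0.06  ]
pin [ 0.7062 -0.2164  0.    ]
d1 [0.5311 0.0216 0.014 ]
d2 [ 0.5496 -0.0725  0.014 ]
[ 0.6037 -0.1725  0.018 ]
[ 0.6326 -0.3614  0.018 ]
[ 0.433  -0.3932  0.018 ]
[ 0.405  -0.1931  0.018 ]
```

View pics/c1.png

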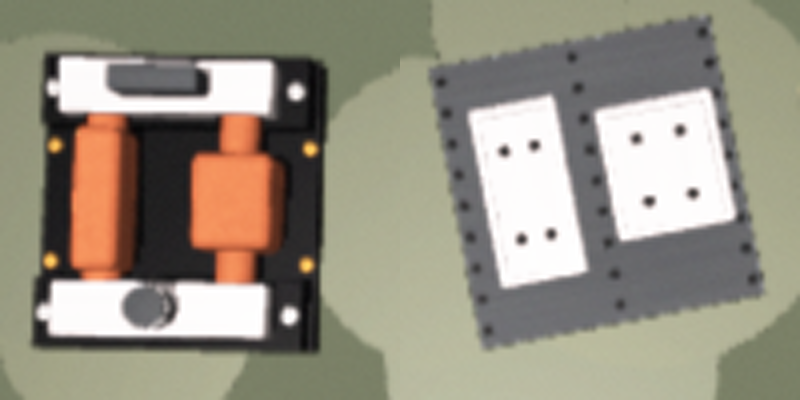

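The crop confirms two aluminium caps: the bar lug on the far end, and the round knob on the near end. The slim core is on the left (+y) and the wide one on the right. In the driers, slim is on the left and wide on the right.

```bash
python3 - <<'E'
from h import *
s=load('top0')
def quad(n,c,z,off,k=4):
    p=np.array([ray(s,off[0]+u/k,off[1]+v/k,z)[:2] for u,v in c]); 
    l=(p[0]+p[1]-p[2]-p[3])/2; w=(p[0]+p[3]-p[1]-p[2])/2
    print(n,p.mean(0).round(4),'len',np.linalg.norm(l).round(4),np.linalg.norm(w).round(4),'yaw of up-edge',np.degrees(np.arctan2(l[1],l[0])).round(1),'left-edge-90',np.degrees(np.arctan2(w[1],w[0])-np.pi/2).round(1))
L=(125,150);Rr=(135,150)
quad('dslim',[(468,112),(555,95),(588,270),(502,288)],.022,Rr)
quad('dwide',[(595,110),(712,90),(737,217),(617,241)],.022,Rr)
quad('plate',[(432,68),(710,17),(765,293),(487,348)],.008,Rr)
quad('capbar',[(60,57),(272,60),(273,116),(62,112)],.068,L)
quad('capknob',[(50,281),(268,285),(265,340),(48,337)],.068,L)
quad('slimbody',[(78,124),(136,126),(128,272),(73,268)],.066,L)
quad('widebody',[(193,154),(278,154),(276,250),(193,248)],.066,L)
quad('side',[(337,171),(405,160),(419,232),(346,243)],.018,(0,0),1)
print(R.from_quat(readout.get_state()['eef_rot']).as_matrix().round(3))
E
```

```text
dslim [0.5309 0.0212] len 0.1231 0.0605 yaw of up-edge 10.3 left-edge-90 10.9
dwide [ 0.5483 -0.0729] len 0.0905 0.0828 yaw of up-edge 9.5 left-edge-90 10.0
plate [ 0.5392 -0.0272] len 0.1977 0.1964 yaw of up-edge 10.5 left-edge-90 10.3
capbar [0.5982 0.285 ] len 0.0371 0.1401 yaw of up-edge 2.1 left-edge-90 -1.5
capknob [0.4496 0.2895] len 0.0364 0.1426 yaw of up-edge -2.0 left-edge-90 -1.5
slimbody [0.5249 0.3264] len 0.0962 0.0374 yaw of up-edge -1.8 left-edge-90 -3.6
widebody [0.5213 0.2398] len 0.063 0.0554 yaw of up-edge -0.2 left-edge-90 -1.3
side [ 0.5186 -0.2801] len 0.2008 0.1966 yaw of up-edge 7.5 left-edge-90 8.3
[[ 0.941  0.337 -0.001]
 [ 0.337 -0.941  0.002]
 [-0.    -0.002 -1.   ]]
```

```bash
cat >> h.py <<'E'
def plan(wps, claw=None, start=None):
    """wps: list of (x,y,z,closing-line yaw deg, mm per row[, claw]); prints calls of rows, returns end pose"""
    st=readout.get_state(); p=np.array(st['tool_pos']); Q=rot(st['eef_rot'])
    if start is not None: p,Q=start
    rows=[]
    for w in wps:
        t=np.array(w[:3]); a=np.radians(w[3]); c=w[5] if len(w)>5 else claw
        T=np.array([[np.sin(-a)*1,np.cos(a),0],[np.cos(a),np.sin(a),0],[0,0,-1.]]).T
        assert abs(np.linalg.det(T)-1)<1e-6
        n=int(max(np.ceil(np.linalg.norm(t-p)*1e3/w[4]-.05),np.ceil(np.linalg.norm(R.from_matrix(Q.T@T).as_rotvec())/.14-.05),1))
        for k in range(n,0,-1):
            d=np.round(Q.T@(t-p)/k*1e3).astype(int); v=np.round(R.from_matrix(Q.T@T).as_rotvec()/k,2)
            rows.append([int(i) for i in d]+[float(i)+0. for i in v]+[c]); p=p+Q@d*1e-3; Q=Q@R.from_rotvec(v).as_matrix()
    for i in range(0,len(rows),8): print(str(rows[i:i+8]).replace(' ','').replace('-0.0,','0,').replace('0.0,','0,'))
    return p,Q
E
python3 - <<'E'
from h import *
print(plan([(.45,-.20,.29,-40,40),(.525,.287,.30,-1.7,40)],100))
E
```

```text
[[30,-24,-2,0,0,-0.04,100],[31,-22,-3,0,0,-0.04,100],[31,-21,-2,0,0,-0.04,100],[32,-20,-3,0,0,-0.05,100],[33,-18,-2,0,0,-0.04,100],[34,-17,-3,0,0,-0.05,100],[35,-15,-2,0,0,-0.04,100],[35,-14,-3,0,0,-0.05,100]]
[[36,-12,-2,0,0,-0.04,100],[37,-11,-3,0,0,-0.05,100],[37,-9,-2,0,0,-0.04,100],[38,-8,-3,0,0,-0.05,100],[32,-20,-1,0,0,-0.05,100],[33,-18,-1,0,0,-0.05,100],[34,-16,-1,0,0,-0.05,100],[35,-15,-1,0,0,-0.05,100]]
[[36,-13,-1,0,0,-0.05,100],[36,-11,0,0,0,-0.05,100],[37,-9,-1,0,0,-0.05,100],[37,-7,0,0,0,-0.05,100],[38,-5,-1,0,0,-0.05,100],[38,-4,0,0,0,-0.05,100],[38,-1,-1,0,0,-0.06,100],[38,1,0,0,0,-0.05,100]]
[[37,2,-1,0,0,-0.06,100]]
(array([0.52503444, 0.28698393, 0.30010089]), array([[ 2.69098307e-02,  9.99637641e-01, -6.69743291e-04],
       [ 9.99636749e-01, -2.69087936e-02,  1.51216777e-03],
       [ 1.49359784e-03, -7.10192185e-04, -9.99998632e-01]]))
```

Emit:
carry_out --motion '[[[30,-24,-2,0,0,-0.04,100],[31,-22,-3,0,0,-0.04,100],[31,-21,-2,0,0,-0.04,100],[32,-20,-3,0,0,-0.05,100],[33,-18,-2,0,0,-0.04,100],[34,-17,-3,0,0,-0.05,100],[35,-15,-2,0,0,-0.04,100],[35,-14,-3,0,0,-0.05,100]]]'

```text
clock: 0.9
tool_pos: [0.3708, -0.3294, 0.2806]
eef_rot: [0.94, 0.341, -0.0, -0.0]
contact_force: [0.7, -0.8, 0.1]
opening: 1.003
```

Emit:
carry_out --motion '[[[36,-12,-2,0,0,-0.04,100],[37,-11,-3,0,0,-0.05,100],[37,-9,-2,0,0,-0.04,100],[38,-8,-3,0,0,-0.05,100],[32,-20,-1,0,0,-0.05,100],[33,-18,-1,0,0,-0.05,100],[34,-16,-1,0,0,-0.05,100],[35,-15,-1,0,0,-0.05,100]]]'

```text
clock: 1.7
tool_pos: [0.4722, -0.0492, 0.2946]
eef_rot: [0.859, 0.512, -0.0, -0.0]
contact_force: [1.3, -0.7, -0.3]
opening: 1.001
```

Emit:
carry_out --motion '[[[36,-13,-1,0,0,-0.05,100],[36,-11,0,0,0,-0.05,100],[37,-9,-1,0,0,-0.05,100],[37,-7,0,0,0,-0.05,100],[38,-5,-1,0,0,-0.05,100],[38,-4,0,0,0,-0.05,100],[38,-1,-1,0,0,-0.06,100],[38,1,0,0,0,-0.05,100]]]'

```text
clock: 2.5
tool_pos: [0.52, 0.2512, 0.2984]
eef_rot: [0.736, 0.677, -0.0, 0.0]
contact_force: [0.7, 0.0, 0.8]
opening: 1.003
```

Emit:
carry_out --motion '[[[37,2,-1,0,0,-0.06,100],[0,0,0,0,0,0,100],[0,0,0,0,0,0,100]]]'

```text
clock: 2.8
tool_pos: [0.5248, 0.2868, 0.299]
eef_rot: [0.716, 0.698, -0.001, -0.0]
contact_force: [0.1, -0.0, -0.0]
opening: 1.0
```

```bash
python3 - <<'E'
from h import *
s=snap('wrist','w1'); st=readout.get_state(); print(st['clock'],st['tool_pos'],st['q'].round(2)); print(rot(st['eef_rot']).round(3)); print(s['origin'],rot(s['attitude']).round(3))
E
```

```text
2.85 [0.5251467  0.28540219 0.29907174] [-0.29  0.64 -0.5   1.59  0.35  1.   -0.93]
[[ 0.028  1.    -0.001]
 [ 1.    -0.028 -0.002]
 [-0.002 -0.001 -1.   ]]
[0.5275717  0.35959078 0.42285032] [[ 1.    -0.025 -0.01 ]
 [-0.027 -0.959 -0.282]
 [-0.002  0.282 -0.959]]
```

View pics/w1.png

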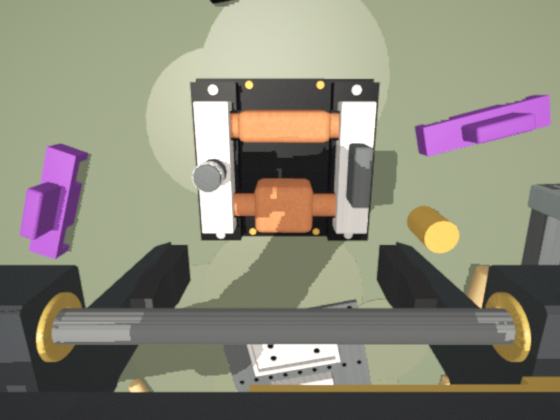

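```bash
python3 - <<'E'
from h import *
s=load('w1')
for n,c in (('knobcap',[(196,102),(229,102),(235,233),(201,233)]),('barcap',[(341,102),(376,102),(369,234),(336,234)])):
    p=np.array([ray(s,u,v,.068)[:2] for u,v in c]); print(n,p.round(4).tolist(),p.mean(0).round(4))
print(ray(s,209,175,.104),[ray(s,u,v,.104).round(4) for u,v in ((350,146),(367,146),(370,205),(351,205))])
for n,c in (('slim',[(238,111),(329,111),(330,142),(239,142)]),('wide',[(257,180),(311,180),(312,231),(257,231)])):
    p=np.array([ray(s,u,v,.066)[:2] for u,v in c]); print(n,p.round(4).tolist(),p.mean(0).round(4))
crop('w1',180,70,210,180,4,'c2')
E
```

```text
knobcap [[0.4403, 0.3602], [0.473, 0.3593], [0.4697, 0.22], [0.4321, 0.221]] [0.4538 0.2901]
barcap [[0.5841, 0.3563], [0.6188, 0.3554], [0.618, 0.215], [0.5815, 0.2159]] [0.6006 0.2856]
[0.45489053 0.2935504  0.104     ] [array([0.5875, 0.3174, 0.104 ]), array([0.6032, 0.3169, 0.104 ]), array([0.6085, 0.2598, 0.104 ]), array([0.5901, 0.2603, 0.104 ])]
slim [[0.4811, 0.3504], [0.5726, 0.3479], [0.5739, 0.317], [0.4802, 0.3195]] [0.527  0.3337]
wide [[0.4968, 0.2789], [0.5542, 0.2774], [0.5551, 0.2194], [0.494, 0.221]] [0.525  0.2492]
```

View pics/c2.png

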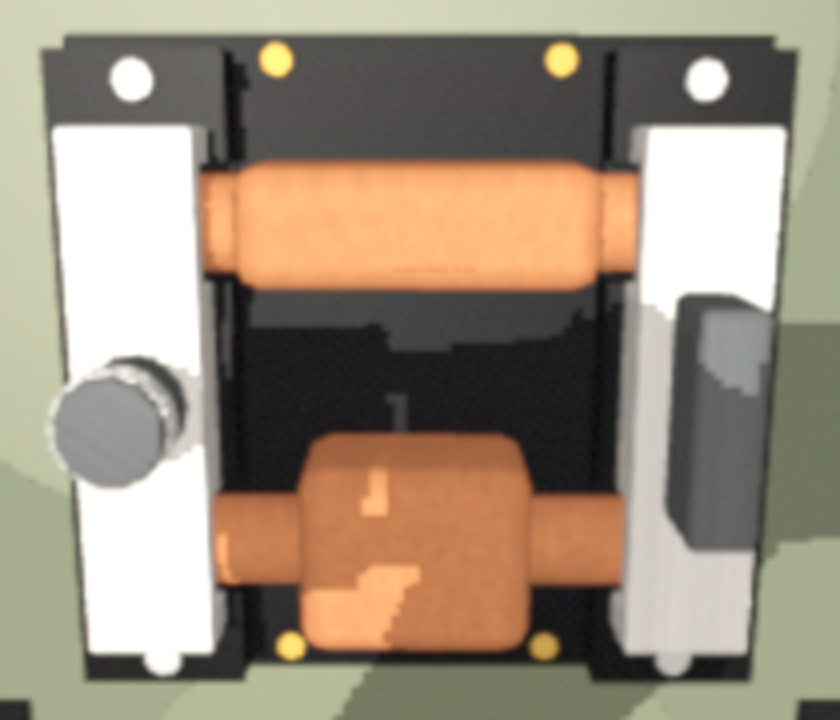

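The crop shows the knob top at crop (110,427) and the lug top between (700,308) and (757,548). Both caps are square on the box.

```bash
python3 - <<'E'
from h import *
s=load('w1')
P=lambda u,v,z: ray(s,180+u/4,70+v/4,z)[:2]
print('knob',P(110,427,.104).round(4))
for n,z,c in (('lug',.104,[(700,308),(770,312),(757,548),(692,548)]),('knobcap',.068,[(55,127),(192,127),(213,652),(90,652)]),('barcap',.068,[(645,127),(785,127),(750,655),(632,655)]),('slim',.066,[(238,175),(600,175),(600,288),(238,288)]),('wide',.066,[(308,468),(522,468),(528,648),(302,648)])):
    p=np.array([P(*q,z) for q in c]); print(n,p.round(4).tolist(),p.mean(0).round(4))
E
```

```text
knob [0.4533 0.2919]
lug [[0.5921, 0.3163], [0.6083, 0.315], [0.6078, 0.2578], [0.5921, 0.2582]] [0.6001 0.2868]
knobcap [[0.438, 0.3605], [0.472, 0.3596], [0.4678, 0.2201], [0.4337, 0.2209]] [0.4529 0.2903]
barcap [[0.5844, 0.3566], [0.619, 0.3556], [0.6163, 0.2153], [0.5837, 0.2162]] [0.6008 0.2859]
slim [[0.4825, 0.3477], [0.5736, 0.3452], [0.5739, 0.317], [0.4807, 0.3195]] [0.5277 0.3323]
wide [[0.4964, 0.2713], [0.5536, 0.2698], [0.5551, 0.2182], [0.4923, 0.2198]] [0.5244 0.2448]
```

```bash
python3 - <<'E'
from h import *
a=plan([(.600,.2865,.15,-1.7,40,70),(.600,.2865,.095,-1.7,20,70)])
print('close'); 
a=plan([(.600,.2865,.12,-1.7,10,0),(.600,.2865,.24,-1.7,35,0),(.568,-.273,.22,8,38,0),(.568,-.273,.10,8,30,0),(.568,-.273,.073,8,9,0)],start=a)
E
```

```text
[[1,15,30,0,0,0,70],[1,15,30,0,0,0,70],[0,15,30,0,0,0,70],[1,15,30,0,0,0,70],[0,15,29,0,0,0,70],[0,0,18,0,0,0,70],[0,0,19,0,0,0,70],[1,0,18,0,0,0,70]]
close
[[0,0,-8,0,0,0,0],[0,0,-8,0,0,0,0],[0,0,-9,0,0,0,0],[0,0,-30,0,0,0,0],[0,0,-30,0,0,0,0],[0,0,-30,0,0,0,0],[-1,0,-30,0,0,0,0],[-37,-1,1,0,0,-0.01,0]]
[[-37,-1,1,0,0,-0.01,0],[-37,-2,1,0,0,-0.01,0],[-37,-2,2,0,0,-0.01,0],[-37,-3,1,0,0,-0.01,0],[-37,-3,2,0,0,-0.01,0],[-37,-3,1,0,0,-0.01,0],[-37,-4,2,0,0,-0.01,0],[-37,-4,1,0,0,-0.01,0]]
[[-37,-5,2,0,0,-0.01,0],[-37,-5,1,0,0,-0.01,0],[-38,-5,2,0,0,-0.01,0],[-37,-6,1,0,0,-0.02,0],[-37,-6,2,0,0,-0.01,0],[-38,-7,1,0,0,-0.02,0],[0,0,30,0,0,0,0],[0,0,30,0,0,0,0]]
[[0,0,30,0,0,0,0],[1,1,30,0,0,0,0],[0,0,9,0,0,0,0],[0,0,9,0,0,0,0],[0,0,9,0,0,0,0]]
```

Emit:
carry_out --motion '[[[1,15,30,0,0,0,70],[1,15,30,0,0,0,70],[0,15,30,0,0,0,70],[1,15,30,0,0,0,70],[0,15,29,0,0,0,70],[0,0,18,0,0,0,70],[0,0,19,0,0,0,70],[1,0,18,0,0,0,70]]]' --squeeze 30

```text
clock: 3.65
tool_pos: [0.6008, 0.2858, 0.0946]
eef_rot: [0.718, 0.696, -0.001, 0.001]
contact_force: [-0.7, -0.3, 0.7]
opening: 0.708
```

Emit:
carry_out --motion '[[[0,0,0,0,0,0,70],[0,0,0,0,0,0,0],[0,0,0,0,0,0,0],[0,0,0,0,0,0,0],[0,0,0,0,0,0,0],[0,0,0,0,0,0,0],[0,0,0,0,0,0,0]]]'

```text
clock: 4.35
tool_pos: [0.6003, 0.2886, 0.0959]
eef_rot: [0.717, 0.698, 0.0, 0.0]
contact_force: [-0.9, -1.0, 2.5]
opening: 0.2
```

Emit:
carry_out --motion '[[[0,0,-8,0,0,0,0],[0,0,-8,0,0,0,0],[0,0,-9,0,0,0,0],[0,0,-30,0,0,0,0],[0,0,-30,0,0,0,0],[0,0,-30,0,0,0,0],[-1,0,-30,0,0,0,0],[-20,-1,1,0,0,-0.01,0]]]'

```text
clock: 5.15
tool_pos: [0.6002, 0.273, 0.2458]
eef_rot: [0.712, 0.703, 0.006, -0.0]
contact_force: [-0.3, 0.5, -2.2]
opening: 0.201
```

Emit:
carry_out --motion '[[[-37,-1,1,0,0,-0.01,0],[-37,-2,1,0,0,-0.01,0],[-37,-2,2,0,0,-0.01,0],[-37,-3,1,0,0,-0.01,0],[-37,-3,2,0,0,-0.01,0],[-37,-3,1,0,0,-0.01,0],[-37,-4,2,0,0,-0.01,0],[-37,-4,1,0,0,-0.01,0]]]'

```text
clock: 5.95
tool_pos: [0.5819, -0.0305, 0.2294]
eef_rot: [0.684, 0.729, 0.0, 0.0]
contact_force: [-0.2, -0.0, -2.2]
opening: 0.201
```

Emit:
carry_out --motion '[[[-37,-5,2,0,0,-0.01,0],[-37,-5,1,0,0,-0.01,0],[-38,-5,2,0,0,-0.01,0],[-37,-6,1,0,0,-0.02,0],[-37,-6,2,0,0,-0.01,0],[-38,-7,1,0,0,-0.02,0],[-17,0,0,0,0,0,0],[0,0,0,0,0,0,0]]]'

```text
clock: 6.75
tool_pos: [0.5703, -0.2766, 0.2199]
eef_rot: [0.657, 0.754, -0.001, 0.001]
contact_force: [0.5, -1.2, -2.5]
opening: 0.199
```

```bash
python3 - <<'E'
from h import *
st=readout.get_state(); print(st['tool_pos'],st['opening'],st['contact_force']); print(rot(st['eef_rot']).round(3))
s=snap('top','t2'); crop('t2',130,110,300,180,2.6,'c3')
plan([(.568,-.273,.10,8,30,0),(.568,-.273,.073,8,9,0)])
E
```

```text
[ 0.57033905 -0.27655172  0.21990399] 0.19939661233223602 [ 0.45989074 -1.24211248 -2.46627375]
[[-0.136  0.991  0.   ]
 [ 0.991  0.136 -0.003]
 [-0.003 -0.    -1.   ]]
[[0,-1,30,0,0,0,0],[0,-1,30,0,0,0,0],[0,0,30,0,0,0,0],[1,-1,30,0,0,0,0],[0,0,9,0,0,0,0],[0,0,9,0,0,0,0],[0,0,9,0,0,0,0]]
```

View pics/c3.png

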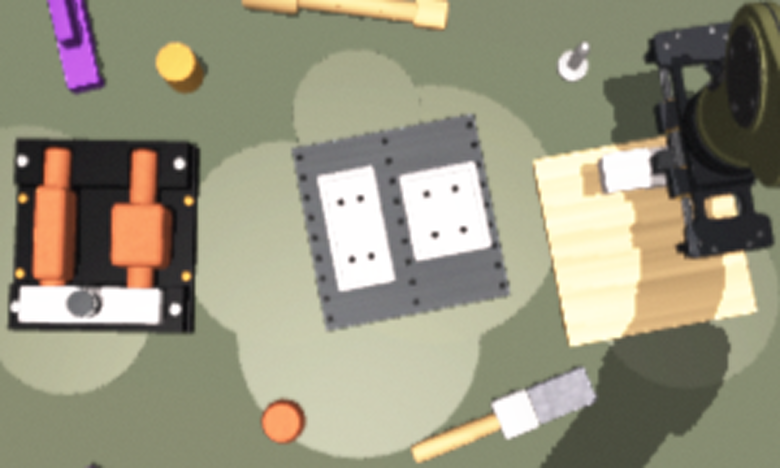

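The cap hangs level over the far half of the board, seen at crop (630,170), and the cores are undisturbed. I'll lower it and release.

Emit:
carry_out --motion '[[[0,-1,30,0,0,0,0],[0,-1,30,0,0,0,0],[0,0,30,0,0,0,0],[1,-1,30,0,0,0,0],[0,0,9,0,0,0,0],[0,0,9,0,0,0,0],[0,0,9,0,0,0,0],[0,0,0,0,0,0,0]]]'

```text
clock: 7.6
tool_pos: [0.569, -0.2711, 0.0733]
eef_rot: [0.655, 0.756, 0.0, 0.001]
contact_force: [-0.1, -0.2, -1.9]
opening: 0.203
```

Emit:
carry_out --motion '[[[0,0,0,0,0,0,0],[0,0,1,0,0,0,0],[0,0,0,0,0,0,70],[0,0,0,0,0,0,70],[0,0,0,0,0,0,70],[0,0,0,0,0,0,70]]]'

```text
clock: 8.2
tool_pos: [0.5682, -0.2714, 0.0718]
eef_rot: [0.655, 0.756, 0.0, 0.0]
contact_force: [0.1, -0.1, 0.6]
opening: 0.537
```

```bash
python3 - <<'E'
from h import *
a=plan([(.568,-.273,.10,8,14,70),(.568,-.273,.21,8,40,70),(.453,.291,.21,-1.7,40,70),(.453,.291,.12,-1.7,35,70),(.453,.291,.095,-1.7,13,70)])
print('close'); 
a=plan([(.453,.291,.12,-1.7,10,0),(.453,.291,.24,-1.7,35,0),(.469,-.287,.22,8,38,0),(.469,-.287,.10,8,30,0),(.469,-.287,.073,8,9,0)],start=a)
E
```

```text
[[-1,0,-14,0,0,0,70],[-1,0,-14,0,0,0,70],[0,0,-37,0,0,0,70],[0,0,-37,0,0,0,70],[0,0,-36,0,0,0,70],[38,-2,0,0,0,0.01,70],[38,-3,0,0,0,0.01,70],[38,-3,0,0,0,0.01,70]]
[[38,-3,0,0,0,0.01,70],[38,-4,0,0,0,0.01,70],[38,-4,0,0,0,0.01,70],[38,-5,0,0,0,0.01,70],[38,-5,0,0,0,0.01,70],[38,-5,0,0,0,0.01,70],[38,-6,0,0,0,0.01,70],[38,-6,0,0,0,0.01,70]]
[[38,-6,0,0,0,0.02,70],[38,-7,0,0,0,0.01,70],[38,-8,0,0,0,0.02,70],[38,-9,0,0,0,0.01,70],[0,0,30,0,0,0,70],[0,0,30,0,0,0,70],[0,0,30,0,0,0,70],[0,0,12,0,0,0,70]]
[[0,0,13,0,0,0,70]]
close
[[0,0,-8,0,0,0,0],[0,0,-9,0,0,0,0],[0,0,-8,0,0,0,0],[0,0,-30,0,0,0,0],[0,0,-30,0,0,0,0],[0,0,-30,0,0,0,0],[0,0,-30,0,0,0,0],[-36,2,1,0,0,-0.01,0]]
[[-36,2,1,0,0,-0.01,0],[-36,1,1,0,0,-0.01,0],[-36,1,1,0,0,-0.01,0],[-36,1,1,0,0,-0.01,0],[-36,0,1,0,0,-0.01,0],[-36,0,1,0,0,-0.01,0],[-36,-1,1,0,0,-0.01,0],[-36,-1,1,0,0,-0.01,0]]
[[-36,-1,2,0,0,-0.01,0],[-36,-2,1,0,0,-0.01,0],[-36,-2,2,0,0,-0.01,0],[-36,-2,1,0,0,-0.01,0],[-36,-3,2,0,0,-0.01,0],[-37,-3,1,0,0,-0.01,0],[-36,-3,2,0,0,-0.02,0],[0,0,30,0,0,0,0]]
[[0,0,30,0,0,0,0],[0,0,30,0,0,0,0],[0,0,30,0,0,0,0],[0,0,9,0,0,0,0],[0,0,9,0,0,0,0],[0,0,9,0,0,0,0]]
```

Emit:
carry_out --motion '[[[0,0,-14,0,0,0,70],[0,0,-14,0,0,0,70],[0,0,-37,0,0,0,70],[0,0,-37,0,0,0,70],[0,0,-36,0,0,0,70],[38,-2,0,0,0,0.01,70],[38,-3,0,0,0,0.01,70],[38,-3,0,0,0,0.01,70]]]'

```text
clock: 9.0
tool_pos: [0.5451, -0.1584, 0.2116]
eef_rot: [0.667, 0.745, 0.001, 0.001]
contact_force: [0.1, 0.3, -0.0]
opening: 0.702
```

Emit:
carry_out --motion '[[[38,-3,0,0,0,0.01,70],[38,-4,0,0,0,0.01,70],[38,-4,0,0,0,0.01,70],[38,-5,0,0,0,0.01,70],[38,-5,0,0,0,0.01,70],[38,-5,0,0,0,0.01,70],[38,-6,0,0,0,0.01,70],[38,-6,0,0,0,0.01,70]]]'

```text
clock: 9.8
tool_pos: [0.4833, 0.1426, 0.2112]
eef_rot: [0.695, 0.719, 0.001, 0.001]
contact_force: [0.9, 0.6, -0.5]
opening: 0.696
```

Emit:
carry_out --motion '[[[38,-6,0,0,0,0.02,70],[38,-7,0,0,0,0.01,70],[38,-8,0,0,0,0.02,70],[38,-9,0,0,0,0.01,70],[0,0,30,0,0,0,70],[0,0,30,0,0,0,70],[0,0,0,0,0,0,70],[0,0,0,0,0,0,70]]]'

```text
clock: 10.6
tool_pos: [0.4524, 0.2928, 0.1507]
eef_rot: [0.717, 0.697, 0.0, 0.0]
contact_force: [0.1, -0.3, -0.1]
opening: 0.7
```

```bash
python3 - <<'E'
from h import *
st=readout.get_state(); print(st['tool_pos'],st['opening']); print(rot(st['eef_rot']).round(3))
a=plan([(.453,.291,.12,-1.7,35,70),(.453,.291,.095,-1.7,13,70)])
s=snap('top','t3'); crop('t3',330,150,100,100,5,'c4')
E
```

```text
[0.45238386 0.29275666 0.15070884] 0.7003477805360335
[[ 0.027  1.     0.   ]
 [ 1.    -0.027  0.   ]
 [ 0.     0.    -1.   ]]
[[-2,1,31,0,0,0,70],[0,0,12,0,0,0,70],[0,0,13,0,0,0,70]]
```

View pics/c4.png

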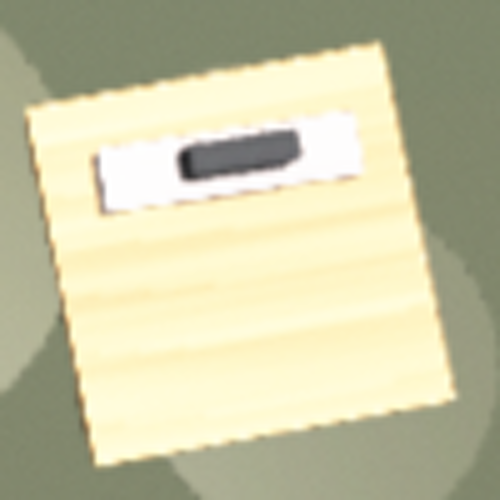

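The bar cap lies flat and centred across the far half of the board, crop (230,160). The knob is next.

Emit:
carry_out --motion '[[[-1,1,31,0,0,0,70],[0,0,12,0,0,0,70],[0,0,13,0,0,0,70],[0,0,0,0,0,0,70],[0,0,0,0,0,0,0],[0,0,0,0,0,0,0],[0,0,0,0,0,0,0],[0,0,0,0,0,0,0]]]' --squeeze 40

```text
clock: 11.45
tool_pos: [0.4535, 0.2917, 0.0942]
eef_rot: [0.717, 0.697, 0.0, 0.0]
contact_force: [-0.6, 1.0, -0.2]
opening: 0.364
```

Emit:
carry_out --motion '[[[0,0,0,0,0,0,0],[0,0,0,0,0,0,0],[0,0,-8,0,0,0,0]]]'

```text
clock: 11.75
tool_pos: [0.4527, 0.291, 0.1011]
eef_rot: [0.716, 0.698, -0.001, 0.0]
contact_force: [-0.0, 0.1, -3.4]
opening: 0.31
```

Emit:
carry_out --motion '[[[0,0,-9,0,0,0,0],[0,0,-8,0,0,0,0],[0,0,-30,0,0,0,0],[0,0,-30,0,0,0,0],[0,0,-30,0,0,0,0],[0,0,-30,0,0,0,0],[-18,1,1,0,0,-0.01,0],[-36,2,1,0,0,-0.01,0]]]'

```text
clock: 12.55
tool_pos: [0.4554, 0.2406, 0.2388]
eef_rot: [0.708, 0.706, 0.003, -0.0]
contact_force: [-0.4, -0.7, -2.7]
opening: 0.305
```

Emit:
carry_out --motion '[[[-36,1,1,0,0,-0.01,0],[-36,1,1,0,0,-0.01,0],[-36,1,1,0,0,-0.01,0],[-36,0,1,0,0,-0.01,0],[-36,0,1,0,0,-0.01,0],[-36,-1,1,0,0,-0.01,0],[-36,-1,1,0,0,-0.01,0],[-36,-1,2,0,0,-0.01,0]]]'

```text
clock: 13.35
tool_pos: [0.4631, -0.0521, 0.2284]
eef_rot: [0.681, 0.733, 0.0, 0.001]
contact_force: [-0.1, 0.1, -2.0]
opening: 0.311
```

Emit:
carry_out --motion '[[[-36,-2,1,0,0,-0.01,0],[-36,-2,2,0,0,-0.01,0],[-36,-2,1,0,0,-0.01,0],[-36,-3,2,0,0,-0.01,0],[-37,-3,1,0,0,-0.01,0],[-36,-3,2,0,0,-0.02,0],[-18,0,0,0,0,0,0],[0,0,0,0,0,0,0]]]'

```text
clock: 14.15
tool_pos: [0.4713, -0.2897, 0.2188]
eef_rot: [0.657, 0.754, -0.001, 0.001]
contact_force: [-0.2, 0.3, -3.1]
opening: 0.308
```

```bash
python3 - <<'E'
from h import *
st=readout.get_state(); print(st['tool_pos'],st['opening'],st['contact_force']); print(rot(st['eef_rot']).round(3))
plan([(.469,-.287,.10,8,30,0),(.469,-.287,.073,8,9,0)])
E
```

```text
[ 0.47126074 -0.28971562  0.21878572] 0.30796930119027255 [-0.17336404  0.33876886 -3.10433826]
[[-0.136  0.991  0.   ]
 [ 0.991  0.136 -0.002]
 [-0.002 -0.    -1.   ]]
[[1,0,30,0,0,0,0],[1,-1,30,0,0,0,0],[1,0,29,0,0,0,0],[0,-1,30,0,0,0,0],[0,0,9,0,0,0,0],[0,0,9,0,0,0,0],[0,0,9,0,0,0,0]]
```

Emit:
carry_out --motion '[[[1,0,30,0,0,0,0],[1,-1,30,0,0,0,0],[1,0,29,0,0,0,0],[0,-1,30,0,0,0,0],[0,0,9,0,0,0,0],[0,0,9,0,0,0,0],[0,0,9,0,0,0,0],[0,0,0,0,0,0,0]]]'

```text
clock: 14.95
tool_pos: [0.4698, -0.2828, 0.0727]
eef_rot: [0.655, 0.756, -0.0, 0.0]
contact_force: [-0.3, -0.2, -1.8]
opening: 0.309
```

Emit:
carry_out --motion '[[[0,0,1,0,0,0,0],[0,0,0,0,0,0,70],[0,0,0,0,0,0,70],[0,0,0,0,0,0,70],[0,0,0,0,0,0,70],[0,0,-14,0,0,0,70],[0,0,-14,0,0,0,70]]]'

```text
clock: 15.65
tool_pos: [0.4695, -0.2829, 0.0999]
eef_rot: [0.655, 0.756, -0.0, -0.0]
contact_force: [-0.2, -0.3, -0.2]
opening: 0.704
```

```bash
python3 - <<'E'
from h import *
# slim core: closing along y
a=plan([(.469,-.287,.22,8,40,70),(.5275,.20,.22,70,38,75),(.5275,.333,.20,88.3,38,75),(.5275,.333,.10,88.3,35,75),(.5275,.333,.053,88.3,12,75)])
print(a)
E
```

```text
[[-1,0,-40,0,0,0,70],[-1,-1,-40,0,0,0,70],[-2,0,-40,0,0,0,70],[36,10,0,0,0,-0.08,75],[36,13,0,0,0,-0.08,75],[34,15,0,0,0,-0.08,75],[33,18,0,0,0,-0.08,75],[32,21,0,0,0,-0.08,75]]
[[30,23,0,0,0,-0.08,75],[28,26,0,0,0,-0.09,75],[25,28,0,0,0,-0.08,75],[23,30,0,0,0,-0.09,75],[20,32,0,0,0,-0.08,75],[18,33,0,0,0,-0.09,75],[15,35,0,0,0,-0.08,75],[12,35,0,0,0,-0.09,75]]
[[11,31,5,0,0,-0.08,75],[9,32,5,0,0,-0.08,75],[6,33,5,0,0,-0.08,75],[4,33,5,0,0,-0.08,75],[0,0,33,0,0,0,75],[0,0,34,0,0,0,75],[-1,0,33,0,0,0,75],[0,0,12,0,0,0,75]]
[[0,0,12,0,0,0,75],[0,0,12,0,0,0,75],[0,0,11,0,0,0,75]]
(array([0.52790689, 0.33289201, 0.05305195]), array([[-9.99618477e-01,  2.76113912e-02, -7.14649331e-04],
       [ 2.76111787e-02,  9.99618692e-01,  3.05511678e-04],
       [ 7.22812432e-04,  2.85662808e-04, -9.99999698e-01]]))
```

Emit:
carry_out --motion '[[[0,0,-40,0,0,0,70],[0,0,-40,0,0,0,70],[0,0,-40,0,0,0,70],[36,9,0,0,0,-0.08,75],[36,13,0,0,0,-0.08,75],[34,15,0,0,0,-0.08,75],[33,18,0,0,0,-0.08,75],[32,21,0,0,0,-0.08,75]]]'

```text
clock: 16.45
tool_pos: [0.4911, -0.0946, 0.22]
eef_rot: [0.49, 0.872, -0.0, 0.0]
contact_force: [0.5, -1.1, -0.2]
opening: 0.752
```

Emit:
carry_out --motion '[[[30,23,0,0,0,-0.08,75],[28,26,0,0,0,-0.09,75],[25,28,0,0,0,-0.08,75],[23,30,0,0,0,-0.09,75],[20,32,0,0,0,-0.08,75],[18,33,0,0,0,-0.09,75],[15,35,0,0,0,-0.08,75],[12,35,0,0,0,-0.09,75]]]'

```text
clock: 17.25
tool_pos: [0.5268, 0.2053, 0.2199]
eef_rot: [0.171, 0.985, -0.0, 0.0]
contact_force: [0.4, 0.2, 0.2]
opening: 0.751
```

Emit:
carry_out --motion '[[[11,31,5,0,0,-0.08,75],[9,32,5,0,0,-0.08,75],[6,33,5,0,0,-0.08,75],[4,33,5,0,0,-0.08,75],[0,0,0,0,0,0,75],[0,0,0,0,0,0,75]]]'

```text
clock: 17.85
tool_pos: [0.5263, 0.3369, 0.1994]
eef_rot: [0.014, 1.0, -0.0, -0.0]
contact_force: [0.1, -0.4, -0.5]
opening: 0.745
```

```bash
python3 - <<'E'
from h import *
st=readout.get_state(); print(st['tool_pos'],st['q'].round(2)); print(rot(st['eef_rot']).round(3))
plan([(.5275,.333,.10,88.3,35,75),(.5275,.333,.053,88.3,12,75)])
s=snap('wrist','w2'); s=snap('top','t4')
a=cv2.resize(cv2.imread('pics/w2.png'),(480,360)); b=cv2.resize(cv2.imread('pics/t4.png')[150:250,330:430],(320,320)); b=cv2.copyMakeBorder(b,0,40,0,0,0)
cv2.imwrite('pics/c5.png',np.hstack([a,b]))
E
```

```text
[0.52627386 0.33687332 0.1994292 ] [-0.2   0.89 -0.86  1.61  0.76  1.01  0.24]
[[-1.     0.027 -0.   ]
 [ 0.027  1.    -0.001]
 [ 0.    -0.001 -1.   ]]
[[0,-1,33,0,0,0,75],[-1,-1,33,0,0,0,75],[0,-2,33,0,0,0,75],[0,0,12,0,0,0,75],[0,0,12,0,0,0,75],[0,0,12,0,0,0,75],[0,0,11,0,0,0,75]]
```

View pics/c5.png

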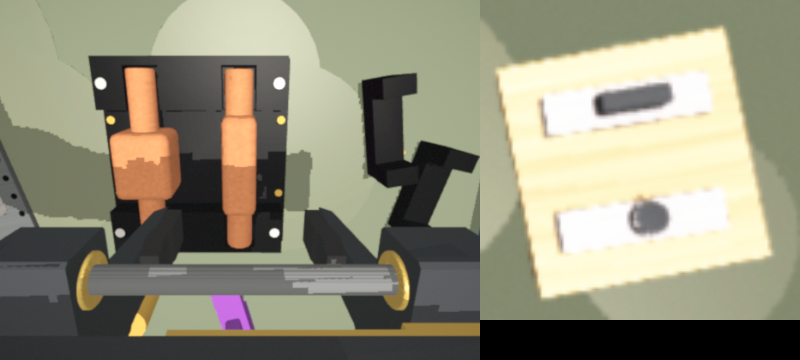

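Both caps lie flat and free on the board, and both cores are still in the box. The slim core is between the jaws. Going down on it.

Emit:
carry_out --motion '[[[0,-1,33,0,0,0,75],[0,-1,33,0,0,0,75],[0,-1,33,0,0,0,75],[0,0,12,0,0,0,75],[0,0,12,0,0,0,75],[0,0,12,0,0,0,75],[0,0,11,0,0,0,75],[0,0,0,0,0,0,75]]]'

```text
clock: 18.75
tool_pos: [0.5264, 0.3332, 0.0528]
eef_rot: [0.014, 1.0, -0.001, -0.0]
contact_force: [0.5, -0.3, 0.9]
opening: 0.746
```

Emit:
carry_out --motion '[[[0,0,0,0,0,0,0],[0,0,0,0,0,0,0],[0,0,0,0,0,0,0],[0,0,0,0,0,0,0],[0,0,0,0,0,0,0],[0,0,0,0,0,0,0]]]' --squeeze 40

```text
clock: 19.35
tool_pos: [0.5268, 0.3335, 0.0541]
eef_rot: [0.014, 1.0, -0.0, 0.0]
contact_force: [0.4, -2.3, 2.6]
opening: 0.36
```

```bash
python3 - <<'E'
from h import *
st=readout.get_state(); print(st['tool_pos'],st['opening'],st['contact_force'])
p=st['tool_pos']; z=p[2]
a=plan([(p[0],p[1],z+.02,88.3,6,0),(p[0],p[1],.20,88.3,30,0),(.531,.0212,.19,100.3,32,0),(.531,.0212,.09,100.3,28,0),(.531,.0212,z-.001+.012,100.3,10,0)])
E
```

```text
[0.52679503 0.33351088 0.05405467] 0.3600716606416723 [ 0.39661067 -2.32881689  2.55208292]
[[0,0,-5,0,0,0,0],[0,0,-5,0,0,0,0],[0,0,-5,0,0,0,0],[0,0,-5,0,0,0,0],[0,0,-25,0,0,0,0],[0,0,-25,0,0,0,0],[0,0,-25,0,0,0,0],[0,0,-25,0,0,0,0]]
[[0,0,-26,0,0,0,0],[-1,-31,1,0,0,-0.02,0],[-1,-31,1,0,0,-0.02,0],[0,-31,1,0,0,-0.02,0],[1,-31,1,0,0,-0.02,0],[1,-31,1,0,0,-0.02,0],[2,-31,1,0,0,-0.02,0],[2,-31,1,0,0,-0.02,0]]
[[3,-32,1,0,0,-0.02,0],[4,-31,1,0,0,-0.02,0],[4,-32,1,0,0,-0.03,0],[0,0,25,0,0,0,0],[0,0,25,0,0,0,0],[0,0,25,0,0,0,0],[0,1,25,0,0,0,0],[0,0,8,0,0,0,0]]
[[0,0,9,0,0,0,0],[0,0,8,0,0,0,0]]
```

Emit:
carry_out --motion '[[[0,0,-5,0,0,0,0],[0,0,-5,0,0,0,0],[0,0,-5,0,0,0,0],[0,0,-10,0,0,0,0],[0,0,-20,0,0,0,0],[0,0,-25,0,0,0,0],[0,0,-25,0,0,0,0],[0,0,-25,0,0,0,0]]]'

```text
clock: 20.15
tool_pos: [0.5265, 0.334, 0.1763]
eef_rot: [0.014, 1.0, 0.0, 0.0]
contact_force: [-0.5, 1.0, -3.5]
opening: 0.361
```

Emit:
carry_out --motion '[[[0,0,-26,0,0,0,0],[-1,-16,1,0,0,-0.02,0],[-1,-31,1,0,0,-0.02,0],[0,-31,1,0,0,-0.02,0],[1,-31,1,0,0,-0.02,0],[1,-31,1,0,0,-0.02,0],[2,-31,1,0,0,-0.02,0],[2,-31,1,0,0,-0.02,0]]]'

```text
clock: 20.95
tool_pos: [0.529, 0.1283, 0.192]
eef_rot: [-0.057, 0.998, -0.001, -0.001]
contact_force: [-0.1, -0.2, -3.1]
opening: 0.36
```

Emit:
carry_out --motion '[[[3,-32,1,0,0,-0.02,0],[4,-31,1,0,0,-0.02,0],[4,-32,1,0,0,-0.03,0],[0,-15,0,0,0,0,0],[0,0,0,0,0,0,0],[0,0,0,0,0,0,0]]]'

```text
clock: 21.55
tool_pos: [0.5337, 0.0208, 0.1895]
eef_rot: [-0.091, 0.996, 0.0, -0.0]
contact_force: [-0.4, 0.2, -3.7]
opening: 0.362
```

```bash
python3 - <<'E'
from h import *
st=readout.get_state(); print(st['tool_pos'],st['opening'],st['contact_force']); print(rot(st['eef_rot']).round(3))
a=plan([(.531,.0212,.09,100.3,28,0),(.531,.0212,.064,100.3,10,0)])
s=snap('wrist','w3')
# expected: core body top corners and drier rim corners drawn
img=cv2.imread('pics/w3.png')
def poly(cx,cy,yaw,l,w,z,col):
    c,sn=np.cos(np.radians(yaw)),np.sin(np.radians(yaw))
    P=np.array([proj(s,(cx+c*a*l/2-sn*b*w/2,cy+sn*a*l/2+c*b*w/2,z)) for a,b in((1,1),(1,-1),(-1,-1),(-1,1))])
    cv2.polylines(img,[P.round().astype(int)],True,col,1)
poly(.531,.0212,10.3,.122,.058,.022,(0,255,0)); poly(.5483,-.0729,10.,.09,.08,.022,(255,0,0))
cv2.imwrite('pics/w3o.png',img)
E
```

```text
[0.53368612 0.02083358 0.18947474] 0.36212497405735583 [-0.37821297  0.21298795 -3.7233232 ]
[[-0.983 -0.181 -0.001]
 [-0.181  0.983  0.   ]
 [ 0.001  0.001 -1.   ]]
[[1,0,25,0,0,0,0],[1,0,25,0,0,0,0],[0,0,25,0,0,0,0],[1,1,24,0,0,0,0],[0,0,9,0,0,0,0],[0,0,9,0,0,0,0],[0,0,8,0,0,0,0]]
```

View pics/w3o.png

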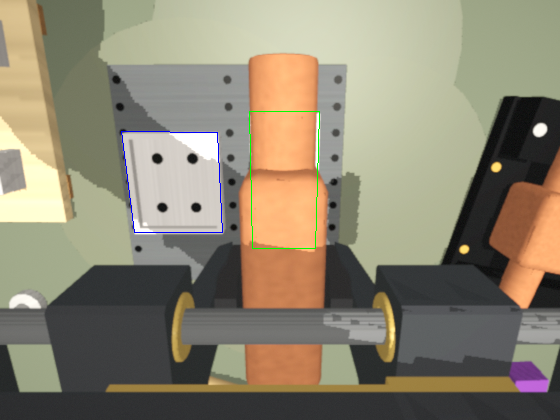

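The core hangs level. The wide drier's predicted outline (blue) sits on the real one at (172,182), so the drier poses hold. Lowering in.

Emit:
carry_out --motion '[[[1,0,25,0,0,0,0],[1,0,25,0,0,0,0],[0,0,25,0,0,0,0],[0,0,24,0,0,0,0],[0,0,9,0,0,0,0],[0,0,9,0,0,0,0],[0,0,8,0,0,0,0],[0,0,0,0,0,0,0]]]'

```text
clock: 22.4
tool_pos: [0.5323, 0.021, 0.0644]
eef_rot: [-0.091, 0.996, -0.0, -0.0]
contact_force: [-1.0, -0.3, -4.5]
opening: 0.359
```

Emit:
carry_out --motion '[[[0,0,3,0,0,0,0],[0,0,3,0,0,0,0],[0,0,3,0,0,0,0],[0,0,2,0,0,0,0],[0,0,0,0,0,0,0],[0,0,0,0,0,0,0]]]'

```text
clock: 23.0
tool_pos: [0.5324, 0.0208, 0.0537]
eef_rot: [-0.091, 0.996, 0.0, 0.0]
contact_force: [-0.1, 0.6, -4.0]
opening: 0.357
```

Emit:
carry_out --motion '[[[0,0,1,0,0,0,0],[0,0,1,0,0,0,0],[0,0,0,0,0,0,0],[0,0,0,0,0,0,0]]]'

```text
clock: 23.4
tool_pos: [0.5325, 0.0208, 0.052]
eef_rot: [-0.091, 0.996, -0.0, 0.0]
contact_force: [-1.1, 0.2, 0.4]
opening: 0.36
```

Emit:
carry_out --motion '[[[0,0,0,0,0,0,60],[0,0,0,0,0,0,60],[0,0,0,0,0,0,60],[0,0,-8,0,0,0,60],[0,0,-12,0,0,0,60],[0,0,-30,0,0,0,60],[0,0,-40,0,0,0,60],[0,0,-40,0,0,0,60]]]'

```text
clock: 24.2
tool_pos: [0.532, 0.0211, 0.1839]
eef_rot: [-0.091, 0.996, 0.0, -0.0]
contact_force: [-0.1, 0.5, 0.8]
opening: 0.6
```

```bash
python3 - <<'E'
from h import *
a=plan([(.525,.244,.19,88.3,36,100),(.525,.244,.10,88.3,30,100),(.525,.244,.053,88.3,12,100)])
E
```

```text
[[-5,31,-1,0,0,0.03,100],[-4,32,-1,0,0,0.03,100],[-3,32,-1,0,0,0.03,100],[-2,32,-1,0,0,0.03,100],[-1,32,-1,0,0,0.03,100],[0,32,-1,0,0,0.03,100],[1,31,0,0,0,0.03,100],[0,0,30,0,0,0,100]]
[[0,0,30,0,0,0,100],[0,0,30,0,0,0,100],[0,0,12,0,0,0,100],[0,0,12,0,0,0,100],[0,0,11,0,0,0,100],[0,0,12,0,0,0,100]]
```

Emit:
carry_out --motion '[[[-5,31,-1,0,0,0.03,100],[-4,32,-1,0,0,0.03,100],[-3,32,-1,0,0,0.03,100],[-2,32,-1,0,0,0.03,100],[-1,32,-1,0,0,0.03,100],[0,32,-1,0,0,0.03,100],[1,31,0,0,0,0.03,100],[0,0,0,0,0,0,100]]]'

```text
clock: 25.0
tool_pos: [0.5244, 0.2499, 0.1898]
eef_rot: [0.011, 1.0, 0.003, 0.001]
contact_force: [-0.3, -0.7, -0.8]
opening: 1.002
```

Emit:
carry_out --motion '[[[0,0,30,0,0,0,100],[0,0,0,0,0,0,100]]]'

```text
clock: 25.2
tool_pos: [0.5245, 0.2413, 0.1558]
eef_rot: [0.014, 1.0, -0.002, -0.002]
contact_force: [0.2, -2.1, 0.0]
opening: 1.004
```

```bash
python3 - <<'E'
from h import *
st=readout.get_state(); print(st['tool_pos']); print(rot(st['eef_rot']).round(3))
plan([(.525,.244,.10,88.3,30,100),(.525,.244,.053,88.3,12,100)])
s=snap('top','t5'); crop('t5',230,140,200,110,4,'c6')
E
```

```text
[0.52449926 0.24125516 0.15578863]
[[-1.     0.027 -0.004]
 [ 0.027  1.    -0.004]
 [ 0.004 -0.004 -1.   ]]
[[0,2,28,0,0,0,100],[-1,1,28,0,0,0,100],[0,0,12,0,0,0,100],[0,0,12,0,0,0,100],[0,0,11,0,0,0,100],[0,0,12,0,0,0,100]]
```

View pics/c6.png

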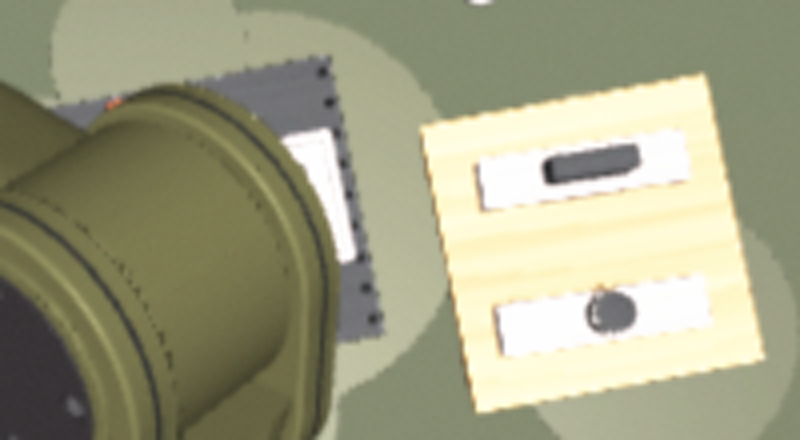

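The arm hides the slim drier. The caps still lie flat. I'll continue down on the wide core.

Emit:
carry_out --motion '[[[0,0,28,0,0,0,100],[0,0,0,0,0,0,100],[0,0,0,0,0,0,100]]]'

```text
clock: 25.55
tool_pos: [0.526, 0.2432, 0.1307]
eef_rot: [0.014, 1.0, -0.0, -0.0]
contact_force: [0.4, -0.4, 1.0]
opening: 1.002
```

```bash
python3 - <<'E'
from h import *
st=readout.get_state(); print(st['tool_pos']); print(rot(st['eef_rot']).round(3))
plan([(.525,.244,.10,88.3,30,100),(.525,.244,.053,88.3,12,100)])
E
```

```text
[0.52599238 0.24317935 0.13069717]
[[-1.     0.028 -0.   ]
 [ 0.028  1.    -0.   ]
 [ 0.    -0.    -1.   ]]
[[1,1,31,0,0,0,100],[0,0,12,0,0,0,100],[0,0,12,0,0,0,100],[0,0,11,0,0,0,100],[0,0,12,0,0,0,100]]
```

Emit:
carry_out --motion '[[[1,1,31,0,0,0,100],[0,0,12,0,0,0,100],[0,0,12,0,0,0,100],[0,0,11,0,0,0,100],[0,0,12,0,0,0,100],[0,0,0,0,0,0,100],[0,0,0,0,0,0,0],[0,0,0,0,0,0,0]]]' --squeeze 40

```text
clock: 26.35
tool_pos: [0.5251, 0.245, 0.0522]
eef_rot: [0.014, 1.0, 0.0, 0.0]
contact_force: [1.1, -0.2, 0.2]
opening: 0.844
```

Emit:
carry_out --motion '[[[0,0,0,0,0,0,0],[0,0,0,0,0,0,0],[0,0,0,0,0,0,0],[0,0,0,0,0,0,0]]]'

```text
clock: 26.75
tool_pos: [0.5251, 0.244, 0.052]
eef_rot: [0.014, 1.0, -0.001, 0.0]
contact_force: [-0.1, -2.1, 3.6]
opening: 0.611
```

```bash
python3 - <<'E'
from h import *
st=readout.get_state(); print(st['tool_pos'],st['opening'],st['contact_force'])
p=st['tool_pos']
a=plan([(p[0],p[1],p[2]+.02,88.3,6,0),(p[0],p[1],.19,88.3,30,0),(.5483,-.0729,.19,100.0,32,0),(.5483,-.0729,.09,100.0,28,0),(.5483,-.0729,.064,100,10,0)])
E
```

```text
[0.52505778 0.24398149 0.05200225] 0.6109672027307276 [-0.06455013 -2.11319349  3.55435755]
[[0,0,-5,0,0,0,0],[0,0,-5,0,0,0,0],[0,0,-5,0,0,0,0],[0,0,-5,0,0,0,0],[0,0,-29,0,0,0,0],[0,0,-30,0,0,0,0],[0,0,-29,0,0,0,0],[0,0,-30,0,0,0,0]]
[[-3,-32,0,0,0,-0.02,0],[-3,-32,0,0,0,-0.02,0],[-2,-32,0,0,0,-0.02,0],[-1,-32,0,0,0,-0.02,0],[-1,-32,0,0,0,-0.02,0],[0,-32,0,0,0,-0.02,0],[1,-31,0,0,0,-0.02,0],[1,-31,0,0,0,-0.02,0]]
[[2,-32,0,0,0,-0.02,0],[2,-31,0,0,0,-0.02,0],[0,0,25,0,0,0,0],[0,0,25,0,0,0,0],[0,0,25,0,0,0,0],[0,0,25,0,0,0,0],[0,0,9,0,0,0,0],[0,0,9,0,0,0,0]]
[[0,0,8,0,0,0,0]]
```

Emit:
carry_out --motion '[[[0,0,-5,0,0,0,0],[0,0,-5,0,0,0,0],[0,0,-5,0,0,0,0],[0,0,-10,0,0,0,0],[0,0,-24,0,0,0,0],[0,0,-30,0,0,0,0],[0,0,-29,0,0,0,0],[0,0,-30,0,0,0,0]]]'

```text
clock: 27.55
tool_pos: [0.5244, 0.2445, 0.1913]
eef_rot: [0.014, 1.0, 0.0, -0.0]
contact_force: [1.2, 0.1, -3.2]
opening: 0.611
```

Emit:
carry_out --motion '[[[-3,-16,0,0,0,-0.02,0],[-3,-32,0,0,0,-0.02,0],[-2,-32,0,0,0,-0.02,0],[-1,-32,0,0,0,-0.02,0],[-1,-32,0,0,0,-0.02,0],[0,-32,0,0,0,-0.02,0],[1,-31,0,0,0,-0.02,0],[1,-31,0,0,0,-0.02,0]]]'

```text
clock: 28.35
tool_pos: [0.5437, 0.0056, 0.1904]
eef_rot: [-0.067, 0.998, -0.0, 0.0]
contact_force: [0.2, -0.8, -1.8]
opening: 0.614
```

Emit:
carry_out --motion '[[[2,-32,0,0,0,-0.02,0],[2,-31,0,0,0,-0.02,0],[0,-16,0,0,0,0,0],[0,0,0,0,0,0,0],[0,0,0,0,0,0,0],[0,0,0,0,0,0,0]]]'

```text
clock: 28.95
tool_pos: [0.5515, -0.0699, 0.1903]
eef_rot: [-0.087, 0.996, 0.001, 0.0]
contact_force: [-0.3, 0.1, -3.3]
opening: 0.612
```

```bash
python3 - <<'E'
from h import *
st=readout.get_state(); print(st['tool_pos'],st['opening'],st['contact_force']); print(rot(st['eef_rot']).round(3))
plan([(.5483,-.0729,.09,100.0,28,0),(.5483,-.0729,.064,100,10,0)])
s=snap('wrist','w4')
E
```

```text
[ 0.55151523 -0.06991038  0.19025421] 0.6119182449685668 [-0.32552915  0.07034992 -3.28279798]
[[-0.985 -0.174  0.001]
 [-0.174  0.985  0.001]
 [-0.001  0.001 -1.   ]]
[[1,-1,25,0,0,0,0],[1,0,25,0,0,0,0],[1,-1,25,0,0,0,0],[1,0,25,0,0,0,0],[0,0,9,0,0,0,0],[0,0,9,0,0,0,0],[0,-1,8,0,0,0,0]]
```

View pics/w4.png

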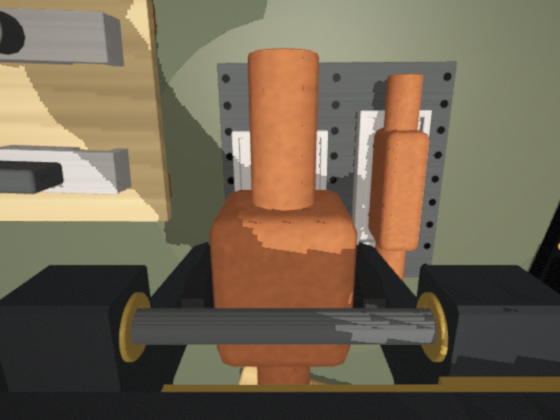

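The slim core stands square in its drier at (400,190). The wide core is over the other drier, with a finger's room between. Lowering.

Emit:
carry_out --motion '[[[1,-1,25,0,0,0,0],[1,0,25,0,0,0,0],[1,-1,25,0,0,0,0],[0,0,25,0,0,0,0],[0,0,9,0,0,0,0],[0,0,9,0,0,0,0],[0,0,8,0,0,0,0],[0,0,0,0,0,0,0]]]'

```text
clock: 29.8
tool_pos: [0.549, -0.0741, 0.0635]
eef_rot: [-0.086, 0.996, -0.0, -0.0]
contact_force: [0.8, -0.1, -3.4]
opening: 0.611
```

Emit:
carry_out --motion '[[[0,0,3,0,0,0,0],[0,0,3,0,0,0,0],[0,0,3,0,0,0,0],[0,0,2,0,0,0,0],[0,0,1,0,0,0,0],[0,0,0,0,0,0,0],[0,0,0,0,0,0,0]]]'

```text
clock: 30.5
tool_pos: [0.549, -0.0743, 0.0518]
eef_rot: [-0.086, 0.996, -0.0, 0.0]
contact_force: [-0.9, -0.4, -2.9]
opening: 0.607
```

Emit:
carry_out --motion '[[[0,0,1,0,0,0,0],[0,0,1,0,0,0,0],[0,0,0,0,0,0,0],[0,0,0,0,0,0,0]]]'

```text
clock: 30.9
tool_pos: [0.5491, -0.0743, 0.05]
eef_rot: [-0.086, 0.996, -0.0, 0.0]
contact_force: [-1.6, -0.1, 2.1]
opening: 0.606
```

Emit:
carry_out --motion '[[[0,0,0,0,0,0,78],[0,0,0,0,0,0,78],[0,0,0,0,0,0,78],[0,0,-8,0,0,0,78],[0,0,-12,0,0,0,78],[0,0,-30,0,0,0,78],[0,0,-40,0,0,0,78],[0,0,-40,0,0,0,78]]]'

```text
clock: 31.7
tool_pos: [0.5487, -0.074, 0.1819]
eef_rot: [-0.086, 0.996, 0.0, -0.0]
contact_force: [0.3, -0.3, 0.5]
opening: 0.781
```

```bash
python3 - <<'E'
from h import *
a=plan([(.520,-.25,.24,8,36,70)])
E
```

```text
[[5,-14,-5,0,0,0.13,70],[3,-15,-5,0,0,0.13,70],[1,-15,-5,0,0,0.13,70],[-1,-15,-5,0,0,0.13,70],[-3,-15,-5,0,0,0.14,70],[-5,-14,-5,0,0,0.13,70],[-6,-13,-5,0,0,0.14,70],[-8,-12,-5,0,0,0.13,70]]
[[-10,-11,-5,0,0,0.14,70],[-11,-10,-4,0,0,0.13,70],[-12,-8,-5,0,0,0.14,70],[-14,-6,-4,0,0,0.13,70]]
```

Emit:
carry_out --motion '[[[5,-14,-5,0,0,0.13,70],[3,-15,-5,0,0,0.13,70],[1,-15,-5,0,0,0.13,70],[-1,-15,-5,0,0,0.13,70],[-3,-15,-5,0,0,0.14,70],[-5,-14,-5,0,0,0.13,70],[-6,-13,-5,0,0,0.14,70],[-8,-12,-5,0,0,0.13,70]]]'

```text
clock: 32.5
tool_pos: [0.5299, -0.1921, 0.2211]
eef_rot: [0.432, 0.902, 0.0, 0.0]
contact_force: [-0.3, 0.3, 0.1]
opening: 0.699
```

Emit:
carry_out --motion '[[[-10,-11,-5,0,0,0.14,70],[-11,-10,-4,0,0,0.13,70],[-12,-8,-5,0,0,0.14,70],[-14,-6,-4,0,0,0.13,70],[0,0,0,0,0,0,70],[0,0,0,0,0,0,70]]]'

```text
clock: 33.1
tool_pos: [0.5205, -0.2497, 0.2384]
eef_rot: [0.654, 0.757, 0.0, 0.0]
contact_force: [0.5, 0.7, -0.4]
opening: 0.695
```

```bash
python3 - <<'E'
from h import *
st=readout.get_state(); print(st['tool_pos'],st['clock']); print(rot(st['eef_rot']).round(3))
snap('wrist','w5'); snap('top','t6')
a=cv2.resize(cv2.imread('pics/w5.png'),(480,360)); b=cv2.resize(cv2.imread('pics/t6.png')[150:240,235:315],(320,360))
cv2.imwrite('pics/c7.png',np.hstack([a,b]))
E
```

```text
[ 0.52045468 -0.24974024  0.23835761] 33.1
[[-0.146  0.989  0.001]
 [ 0.989  0.146  0.   ]
 [ 0.     0.001 -1.   ]]
```

View pics/c7.png

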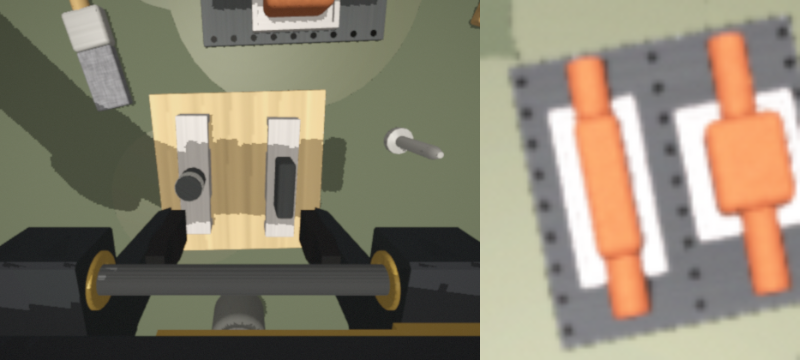

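Both cores stand seated in their driers (right half), and both caps lie flat and parallel on the board. Now I put the caps back, bar cap first.

```bash
python3 - <<'E'
from h import *
a=plan([(.5685,-.272,.13,8,36,70),(.5685,-.272,.073,8,19,70)])
print('close'); 
a=plan([(.5685,-.272,.10,8,10,0),(.5685,-.272,.22,8,35,0),(.600,.2865,.22,-1.7,38,0)],start=a)
E
```

```text
[[-7,11,27,0,0,0,70],[-8,11,27,0,0,0,70],[-7,11,27,0,0,0,70],[-8,11,27,0,0,0.01,70],[0,0,19,0,0,0,70],[0,0,19,0,0,0,70],[0,0,19,0,0,0,70]]
close
[[0,0,-9,0,0,0,0],[0,0,-9,0,0,0,0],[0,0,-9,0,0,0,0],[0,0,-30,0,0,0,0],[0,0,-30,0,0,0,0],[0,0,-30,0,0,0,0],[0,0,-30,0,0,0,0],[37,7,0,0,0,0.01,0]]
[[37,7,0,0,0,0.01,0],[37,6,0,0,0,0.01,0],[37,6,0,0,0,0.01,0],[37,6,0,0,0,0.01,0],[37,5,0,0,0,0.01,0],[37,5,0,0,0,0.01,0],[37,5,0,0,0,0.01,0],[37,4,0,0,0,0.01,0]]
[[37,4,0,0,0,0.01,0],[37,4,0,0,0,0.01,0],[37,3,0,0,0,0.01,0],[37,3,0,0,0,0.02,0],[37,2,0,0,0,0.01,0],[37,1,1,0,0,0.02,0]]
```

Emit:
carry_out --motion '[[[-7,11,27,0,0,0,70],[-8,11,27,0,0,0,70],[-7,11,27,0,0,0,70],[-8,11,27,0,0,0.01,70],[0,0,19,0,0,0,70],[0,0,19,0,0,0,70],[0,0,19,0,0,0,70],[0,0,0,0,0,0,70]]]'

```text
clock: 34.0
tool_pos: [0.5666, -0.272, 0.0702]
eef_rot: [0.657, 0.754, -0.001, -0.003]
contact_force: [-0.1, -0.1, -0.2]
opening: 0.696
```

Emit:
carry_out --motion '[[[0,0,0,0,0,0,0],[0,0,0,0,0,0,0],[0,0,0,0,0,0,0],[0,0,0,0,0,0,0],[0,0,0,0,0,0,0],[0,0,0,0,0,0,0]]]' --squeeze 30

```text
clock: 34.6
tool_pos: [0.5685, -0.274, 0.0731]
eef_rot: [0.659, 0.753, 0.0, 0.0]
contact_force: [1.4, -0.1, 0.9]
opening: 0.199
```

Emit:
carry_out --motion '[[[0,0,-9,0,0,0,0],[0,0,-9,0,0,0,0],[0,0,-9,0,0,0,0],[0,0,-30,0,0,0,0],[0,0,-30,0,0,0,0],[0,0,-30,0,0,0,0],[0,0,-30,0,0,0,0],[18,3,0,0,0,0.01,0]]]'

```text
clock: 35.4
tool_pos: [0.5708, -0.2593, 0.2247]
eef_rot: [0.664, 0.747, 0.001, 0.005]
contact_force: [0.5, 0.2, -2.4]
opening: 0.203
```

Emit:
carry_out --motion '[[[37,7,0,0,0,0.01,0],[37,6,0,0,0,0.01,0],[37,6,0,0,0,0.01,0],[37,6,0,0,0,0.01,0],[37,5,0,0,0,0.01,0],[37,5,0,0,0,0.01,0],[37,5,0,0,0,0.01,0],[37,4,0,0,0,0.01,0]]]'

```text
clock: 36.2
tool_pos: [0.5865, 0.0447, 0.2205]
eef_rot: [0.692, 0.722, 0.0, 0.0]
contact_force: [0.7, -0.5, -2.2]
opening: 0.201
```

Emit:
carry_out --motion '[[[37,4,0,0,0,0.01,0],[37,4,0,0,0,0.01,0],[37,3,0,0,0,0.01,0],[37,3,0,0,0,0.02,0],[37,2,0,0,0,0.01,0],[37,1,1,0,0,0.02,0],[18,0,0,0,0,0,0],[0,0,0,0,0,0,0]]]'

```text
clock: 37.0
tool_pos: [0.5997, 0.2872, 0.2192]
eef_rot: [0.718, 0.696, 0.001, -0.001]
contact_force: [0.1, 0.0, -1.6]
opening: 0.2
```

Emit:
carry_out --motion '[[[0,0,0,0,0,0,0],[0,0,0,0,0,0,0]]]'

```text
clock: 37.2
tool_pos: [0.6017, 0.2802, 0.2186]
eef_rot: [0.721, 0.693, -0.001, 0.001]
contact_force: [-0.5, 0.3, -2.3]
opening: 0.201
```

```bash
python3 - <<'E'
from h import *
st=readout.get_state(); print(st['tool_pos'],st['opening'],st['contact_force']); print(rot(st['eef_rot']).round(3))
plan([(.600,.2855,.13,-1.7,28,0),(.600,.2855,.102,-1.7,10,0),(.600,.2855,.095,-1.7,3,0)])
E
```

```text
[0.60169284 0.28015079 0.21858761] 0.20110674271771015 [-0.45523514  0.34127577 -2.27465593]
[[ 0.04   0.999  0.   ]
 [ 0.999 -0.04  -0.003]
 [-0.003  0.    -1.   ]]
[[1,0,22,0,0,0,0],[2,-1,22,0,0,0,0],[1,0,22,0,0,-0.01,0],[2,-1,23,0,0,0,0],[0,0,9,0,0,0,0],[0,0,9,0,0,0,0],[0,0,10,0,0,0,0],[0,0,2,0,0,0,0]]
[[0,0,2,0,0,0,0],[0,0,3,0,0,0,0]]
```

Emit:
carry_out --motion '[[[1,0,22,0,0,0,0],[1,-1,22,0,0,0,0],[1,0,22,0,0,-0.01,0],[2,0,23,0,0,0,0],[0,0,9,0,0,0,0],[0,0,5,0,0,0,0],[0,0,0,0,0,0,0],[0,0,0,0,0,0,0]]]'

```text
clock: 38.0
tool_pos: [0.6009, 0.2884, 0.1168]
eef_rot: [0.717, 0.697, 0.001, 0.0]
contact_force: [0.2, 0.1, -1.6]
opening: 0.203
```

```bash
python3 - <<'E'
from h import *
st=readout.get_state(); print(st['tool_pos'],st['contact_force']); print(rot(st['eef_rot']).round(3))
plan([(.600,.2855,.095,-1.7,5,0)])
E
```

```text
[0.6009366  0.28837156 0.11678776] [ 0.19645893  0.12408813 -1.59447635]
[[ 0.028  1.     0.002]
 [ 1.    -0.028  0.001]
 [ 0.001  0.002 -1.   ]]
[[-1,0,4,0,0,0,0],[0,0,4,0,0,0,0],[-1,0,5,0,0,0,0],[0,0,4,0,0,0,0],[-1,-1,5,0,0,0,0]]
```

Emit:
carry_out --motion '[[[-1,0,4,0,0,0,0],[0,0,4,0,0,0,0],[-1,0,5,0,0,0,0],[0,0,4,0,0,0,0],[0,0,4,0,0,0,0],[0,0,1,0,0,0,0],[0,0,0,0,0,0,0],[0,0,0,0,0,0,0]]]'

```text
clock: 38.8
tool_pos: [0.6002, 0.2862, 0.0959]
eef_rot: [0.717, 0.697, -0.0, 0.001]
contact_force: [-4.0, -2.5, 13.9]
opening: 0.2
```

Touching down at the picked pose (z 0.0959, as picked). Releasing.

Emit:
carry_out --motion '[[[0,0,-1,0,0,0,0],[0,0,0,0,0,0,70],[0,0,0,0,0,0,70],[0,0,0,0,0,0,70],[0,0,0,0,0,0,70],[0,0,-20,0,0,0,70],[0,0,-40,0,0,0,70],[0,0,-40,0,0,0,70]]]'

```text
clock: 39.6
tool_pos: [0.5996, 0.2862, 0.1949]
eef_rot: [0.716, 0.698, -0.001, -0.0]
contact_force: [1.0, 1.6, 0.4]
opening: 0.702
```

```bash
python3 - <<'E'
from h import *
a=plan([(.4695,-.283,.20,8,38,70),(.4695,-.283,.13,8,36,70),(.4695,-.283,.073,8,19,70)])
print('close'); 
a=plan([(.4695,-.283,.10,8,10,0),(.4695,-.283,.22,8,35,0),(.453,.291,.22,-1.7,36,0)],start=a)
E
```

```text
[[-36,-7,0,0,0,-0.01,70],[-36,-8,0,0,0,-0.01,70],[-36,-8,0,0,0,-0.01,70],[-35,-8,0,0,0,-0.01,70],[-35,-9,0,0,0,-0.01,70],[-35,-9,0,0,0,-0.01,70],[-35,-9,0,0,0,-0.01,70],[-35,-10,0,0,0,-0.01,70]]
[[-35,-10,-1,0,0,-0.01,70],[-35,-10,0,0,0,-0.01,70],[-35,-11,-1,0,0,-0.01,70],[-35,-11,0,0,0,-0.01,70],[-35,-11,-1,0,0,-0.01,70],[-35,-12,0,0,0,-0.01,70],[-34,-12,-1,0,0,-0.01,70],[-35,-12,0,0,0,-0.02,70]]
[[0,0,35,0,0,0,70],[0,0,35,0,0,0,70],[0,0,19,0,0,0,70],[0,0,19,0,0,0,70],[0,0,19,0,0,0,70]]
close
[[0,0,-9,0,0,0,0],[0,0,-9,0,0,0,0],[0,0,-9,0,0,0,0],[0,0,-30,0,0,0,0],[0,0,-30,0,0,0,0],[0,0,-30,0,0,0,0],[0,0,-30,0,0,0,0],[36,4,0,0,0,0.01,0]]
[[36,4,0,0,0,0.01,0],[36,3,0,0,0,0.01,0],[36,3,0,0,0,0.01,0],[36,3,0,0,0,0.01,0],[36,2,0,0,0,0.01,0],[36,2,0,0,0,0.01,0],[36,2,0,0,0,0.01,0],[36,1,0,0,0,0.01,0]]
[[36,1,0,0,0,0.01,0],[36,0,0,0,0,0.01,0],[35,0,0,0,0,0.01,0],[36,0,0,0,0,0.01,0],[35,0,0,0,0,0.01,0],[36,-1,0,0,0,0.02,0],[35,-2,-1,0,0,0.01,0]]
```

Emit:
carry_out --motion '[[[-36,-7,0,0,0,-0.01,70],[-36,-8,0,0,0,-0.01,70],[-36,-8,0,0,0,-0.01,70],[-35,-8,0,0,0,-0.01,70],[-35,-9,0,0,0,-0.01,70],[-35,-9,0,0,0,-0.01,70],[-35,-9,0,0,0,-0.01,70],[-35,-10,0,0,0,-0.01,70]]]'

```text
clock: 40.4
tool_pos: [0.5341, 0.0016, 0.1947]
eef_rot: [0.688, 0.726, 0.0, 0.0]
contact_force: [0.2, -0.4, 0.5]
opening: 0.701
```

Emit:
carry_out --motion '[[[-35,-10,-1,0,0,-0.01,70],[-35,-10,0,0,0,-0.01,70],[-35,-11,-1,0,0,-0.01,70],[-35,-11,0,0,0,-0.01,70],[-35,-11,-1,0,0,-0.01,70],[-35,-12,0,0,0,-0.01,70],[-34,-12,-1,0,0,-0.01,70],[-35,-12,0,0,0,-0.02,70]]]'

```text
clock: 41.2
tool_pos: [0.4699, -0.2843, 0.1988]
eef_rot: [0.655, 0.756, 0.0, 0.0]
contact_force: [0.4, -0.4, 0.1]
opening: 0.698
```

Emit:
carry_out --motion '[[[0,0,25,0,0,0,70],[0,0,0,0,0,0,70],[0,0,0,0,0,0,70]]]'

```text
clock: 41.5
tool_pos: [0.4704, -0.2819, 0.1738]
eef_rot: [0.654, 0.756, 0.0, -0.001]
contact_force: [0.5, 0.0, 0.3]
opening: 0.698
```

```bash
python3 - <<'E'
from h import *
st=readout.get_state(); print(st['tool_pos']); print(rot(st['eef_rot']).round(3))
plan([(.4695,-.283,.13,8,36,70),(.4695,-.283,.073,8,19,70)])
E
```

```text
[ 0.4704019  -0.28192951  0.17375925]
[[-0.144  0.99  -0.   ]
 [ 0.99   0.144  0.001]
 [ 0.001 -0.    -1.   ]]
[[0,-1,22,0,0,0,70],[-1,0,22,0,0,0,70],[0,0,19,0,0,0,70],[0,0,19,0,0,0,70],[0,0,19,0,0,0,70]]
```

Emit:
carry_out --motion '[[[0,-1,22,0,0,0,70],[-1,0,22,0,0,0,70],[0,0,19,0,0,0,70],[0,0,19,0,0,0,70],[0,0,18,0,0,0,70],[0,0,0,0,0,0,70],[0,0,0,0,0,0,0],[0,0,0,0,0,0,0]]]' --squeeze 40

```text
clock: 42.3
tool_pos: [0.4705, -0.2838, 0.0751]
eef_rot: [0.654, 0.756, 0.0, 0.001]
contact_force: [-0.2, 0.5, 0.3]
opening: 0.539
```

Emit:
carry_out --motion '[[[0,0,0,0,0,0,0],[0,0,0,0,0,0,0],[0,0,0,0,0,0,0],[0,0,0,0,0,0,0],[0,0,0,0,0,0,0]]]'

```text
clock: 42.8
tool_pos: [0.4697, -0.2843, 0.0743]
eef_rot: [0.655, 0.756, 0.0, 0.001]
contact_force: [-1.3, -0.3, 5.3]
opening: 0.309
```

Emit:
carry_out --motion '[[[0,0,-9,0,0,0,0],[0,0,-9,0,0,0,0],[0,0,-9,0,0,0,0],[0,0,-30,0,0,0,0],[0,0,-30,0,0,0,0],[0,0,-30,0,0,0,0],[0,0,-30,0,0,0,0],[18,2,0,0,0,0.01,0]]]'

```text
clock: 43.6
tool_pos: [0.4706, -0.269, 0.2248]
eef_rot: [0.66, 0.751, 0.001, 0.004]
contact_force: [2.0, 0.1, -1.8]
opening: 0.306
```

Emit:
carry_out --motion '[[[36,4,0,0,0,0.01,0],[36,3,0,0,0,0.01,0],[36,3,0,0,0,0.01,0],[36,3,0,0,0,0.01,0],[36,2,0,0,0,0.01,0],[36,2,0,0,0,0.01,0],[36,2,0,0,0,0.01,0],[36,1,0,0,0,0.01,0]]]'

```text
clock: 44.4
tool_pos: [0.4602, 0.0241, 0.2213]
eef_rot: [0.688, 0.726, 0.0, 0.0]
contact_force: [0.0, -0.2, -2.5]
opening: 0.307
```

Emit:
carry_out --motion '[[[36,1,0,0,0,0.01,0],[36,0,0,0,0,0.01,0],[35,0,0,0,0,0.01,0],[36,0,0,0,0,0.01,0],[35,0,0,0,0,0.01,0],[36,-1,0,0,0,0.02,0],[35,-2,-1,0,0,0.01,0],[18,0,0,0,0,0,0]]]'

```text
clock: 45.2
tool_pos: [0.4523, 0.2938, 0.2226]
eef_rot: [0.715, 0.699, 0.001, -0.001]
contact_force: [-0.1, -1.0, -2.0]
opening: 0.304
```

Emit:
carry_out --motion '[[[0,0,0,0,0,0,0],[0,0,0,0,0,0,0],[0,0,0,0,0,0,0]]]'

```text
clock: 45.5
tool_pos: [0.4537, 0.2874, 0.2216]
eef_rot: [0.717, 0.697, -0.001, 0.001]
contact_force: [0.9, -0.6, -2.5]
opening: 0.306
```

```bash
python3 - <<'E'
from h import *
st=readout.get_state(); print(st['tool_pos'],st['opening'],st['contact_force']); print(rot(st['eef_rot']).round(3))
plan([(.453,.291,.13,-1.7,28,0),(.453,.291,.116,-1.7,10,0)])
snap('top','t7'); crop('t7',120,130,120,120,5,'c8')
E
```

```text
[0.45365145 0.28743642 0.22161599] 0.305935686346946 [ 0.89232397 -0.6007447  -2.52583613]
[[ 0.029  1.    -0.   ]
 [ 1.    -0.029 -0.002]
 [-0.002 -0.    -1.   ]]
[[1,0,23,0,0,0,0],[1,0,23,0,0,0,0],[1,0,23,0,0,0,0],[1,-1,23,0,0,0,0],[0,0,7,0,0,0,0],[0,0,7,0,0,0,0]]
```

View pics/c8.png

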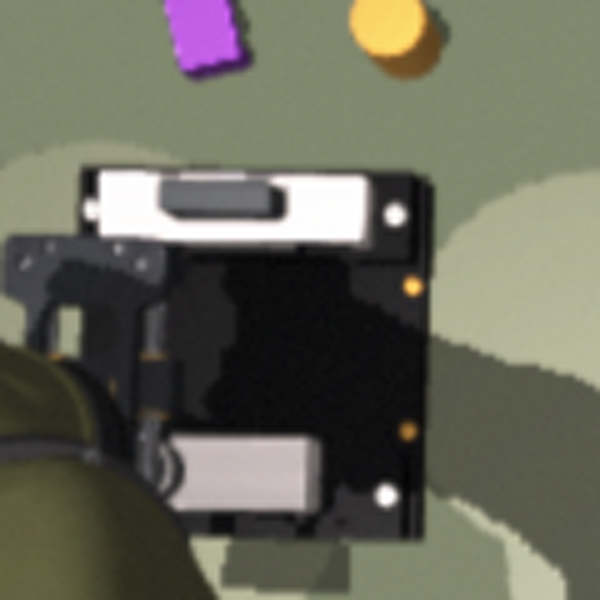

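The bar cap is back square on the far block, as at the start. The knob cap, still held high, is parallel to it. Lowering it.

Emit:
carry_out --motion '[[[1,0,23,0,0,0,0],[1,0,23,0,0,0,0],[1,0,23,0,0,0,0],[0,0,23,0,0,0,0],[0,0,7,0,0,0,0],[0,0,7,0,0,0,0],[0,0,0,0,0,0,0],[0,0,0,0,0,0,0]]]'

```text
clock: 46.35
tool_pos: [0.4541, 0.2927, 0.1165]
eef_rot: [0.717, 0.697, 0.001, 0.0]
contact_force: [0.8, -0.6, -1.9]
opening: 0.309
```

```bash
python3 - <<'E'
from h import *
st=readout.get_state(); print(st['tool_pos'],st['contact_force']); print(rot(st['eef_rot']).round(3))
plan([(.453,.291,.096,-1.7,5,0)])
E
```

```text
[0.4541123  0.29273971 0.11645395] [ 0.75717872 -0.64477893 -1.90462674]
[[ 0.027  1.     0.001]
 [ 1.    -0.027  0.001]
 [ 0.001  0.001 -1.   ]]
[[0,0,4,0,0,0,0],[0,0,4,0,0,0,0],[-1,0,4,0,0,0,0],[0,-1,4,0,0,0,0],[-1,0,4,0,0,0,0]]
```

Emit:
carry_out --motion '[[[0,0,4,0,0,0,0],[0,0,4,0,0,0,0],[-1,0,4,0,0,0,0],[0,-1,4,0,0,0,0],[0,0,4,0,0,0,0],[0,0,0,0,0,0,0],[0,0,0,0,0,0,0]]]'

```text
clock: 47.05
tool_pos: [0.4523, 0.2915, 0.0972]
eef_rot: [0.717, 0.698, 0.0, 0.001]
contact_force: [-2.6, -2.9, 15.4]
opening: 0.307
```

Emit:
carry_out --motion '[[[0,0,0,0,0,0,70],[0,0,0,0,0,0,70],[0,0,0,0,0,0,70],[0,0,0,0,0,0,70],[0,0,-15,0,0,0,70],[0,0,-35,0,0,0,70],[0,0,-40,0,0,0,70],[0,0,-40,0,0,0,70]]]'

```text
clock: 47.85
tool_pos: [0.4522, 0.2914, 0.2267]
eef_rot: [0.717, 0.698, -0.001, -0.0]
contact_force: [1.1, 0.7, -0.3]
opening: 0.699
```

Emit:
carry_out --motion '[[[-36,0,-10,0,0,0,70],[-36,0,0,0,0,0,70],[-36,0,0,0,0,0,70],[-36,0,0,0,0,0,70],[-36,0,0,0,0,0,70],[-36,0,0,0,0,0,70],[-36,0,0,0,0,0,70],[-36,0,0,0,0,0,70]]]'

```text
clock: 48.65
tool_pos: [0.4446, 0.0023, 0.2356]
eef_rot: [0.717, 0.698, -0.0, 0.0]
contact_force: [0.5, 0.6, -0.5]
opening: 0.702
```

Emit:
carry_out --motion '[[[-36,0,0,0,0,0,70],[-36,0,0,0,0,0,70],[-36,0,0,0,0,0,70],[-36,0,0,0,0,0,70],[-36,0,0,0,0,0,70],[-36,0,0,0,0,0,70],[0,0,0,0,0,0,70],[0,0,0,0,0,0,70]]]'

```text
clock: 49.45
tool_pos: [0.4387, -0.2127, 0.2355]
eef_rot: [0.717, 0.697, 0.0, -0.0]
contact_force: [0.1, -0.5, 0.6]
opening: 0.699
```

```bash
python3 - <<'E'
from h import *
st=readout.get_state(); print(st['tool_pos'],st['clock'])
snap('top','t8'); crop('t8',120,110,260,150,3,'c9')
E
```

```text
[ 0.43874346 -0.21266468  0.23545268] 49.45
```

View pics/c9.png

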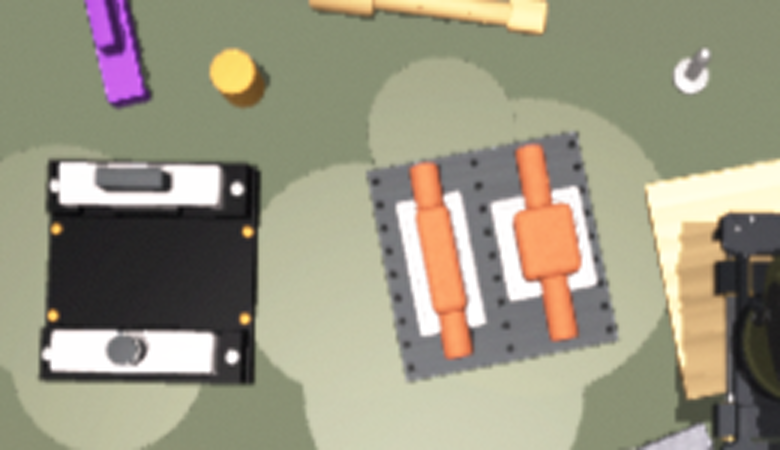

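Both caps sit square. The knob is at (162,226) against (162,227) at the start, and the lug at (165,170) against (164,170); 1 px is about 2.5 mm. Both cores are in their driers, the gauge and pin stand, and the gripper is clear. Handing in.

```bash
python3 - <<'E'
from h import *
s=load('t8')
for n,u,v in(('slim',438,260),('wide',547,242)): print(n,ray(s,120+u/3,110+v/3,.064).round(4))
print(ticket.finish_job())
E
```

```text
slim [0.5292 0.0228 0.064 ]
wide [ 0.5442 -0.0735  0.064 ]
the job is handed in; nothing more can be done
None
```

The job is done and handed in, at about 49.5 s of the 144 s allowed. The system gave no verdict.

**What I did:** I lifted the bar cap and the knob cap off the box and laid both flat on the plywood. I then lowered the slim core and the wide core into their own driers, feeling for contact with the floor before letting go. Last, I put the bar cap back on the far end block and the knob cap on the near one, at the poses I had picked them from.

**What the last checks showed:**
- **Caps:** both sit square, within about 1 pixel (2.5 mm) of where they started.
- **Cores:** the tops measure about 2 mm (slim) and 4 mm (wide) from the drier centres, against the 14 mm allowed. I checked seating only by contact force and by eye, as there is no depth measurement.
- **Gauge and pin:** both are still standing. I compared them by eye only and did not re-measure their positions.
- **Gripper:** open and clear of everything.

No check failed. I viewed 14 pictures, which is the full budget.

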